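# Put three mixed-up sample jars back in their own spill trays

## Robot

A 6-joint arm with a two-finger parallel gripper is mounted at the origin on a cart in front of the work surface, level with it; the furniture and walls round the work are solid. World frame = base frame: x ahead of the robot, y to its left, z up, the work surface at z = 0. Lengths are in m, angles in rad, forces in N, time in s.
With the tool pointing down it reaches from about 0.4 to 0.825 m from the base axis. Payload 7 kg.
Tool frame: the origin (TCP) lies midway between the tips of the shut fingers; the grasp point (between the pads) lies 19 mm behind it; y points along the fingers, x is the direction in which the jaws open and shut, and the axes are right-handed (so a half turn about y gives the same grasp; the last joint's range is limited). The gripper opens to 85 mm and grips with 20 to 120 N. Pads are 22 mm wide; open, the fingers measure 114 mm over their backs; the gripper's body (76 mm by 85 mm) begins 54 mm behind the grasp point. The pads swing forward as they close: fully open they stand 13 mm farther back than shut.
Start: joints at [1.41, 0.359, 0.012, 0, -1.224, -0.288], TCP at [0.293, 0.608, 0.192] pointing down, gripper open.
Joint ranges: [-3.07, 3.07], [-1.43, 2.12], [-1.02, 1.25], [-3.03, 1.67], [-3.05, -0], [-3.03, 3.03]. Speed limits (rad/s): [2.39, 2.39, 3.01, 3.14, 3.14, 3.14].

## Interface

Orientations are given as a unit quaternion [x, y, z, w].
In Python, from cell import env gives the robot as it stands.
- The arm moves only by the tool apply_moves, never from a script. Its argument "plan" is a list of rows, each an object of numbers: "dx", "dy", "dz": the shift along the world's x, y, z each as a share of 0.8 m, from -1 to 1; "wx", "wy", "wz": the turn, a rotation vector about the world's x, y, z each as a share of 2 pi rad, from -1 to 1; "grip": the closure, from -1 (fully open) to 1 (shut). In form: [{"dx": .., "dy": .., "dz": .., "wx": .., "wy": .., "wz": .., "grip": ..}, ...]. A call has 1 to 20 rows; each row shifts and turns the pose as measured when the row begins; what a row does not reach is not made up. A row lasts 1/12 s, in which the tool goes at most 41.7 mm and 7.16 degrees, less where a joint would pass 70% of its speed; a pose out of reach is approached as far as the arm can. A call with a number of a shift or a turn outside -1 to 1 is refused whole. A call with a gripper value outside its range is refused whole. The fingers move at their own pace and stop on an object; "force" is the grip in N (left out, the last holds). Time passes only in rows, so rows that do not move let the fingers close. It gives the time, the measured TCP pose, the force and the opening at its end, in the units of the state.
- env.state(): the state, without advancing time (a new reading comes with each control period).
- env.camera(name): name is "side" or "top" or "wrist"; returns the picture (400x640x3 uint8, red, green, blue); there is no depth.
- env.calibration(name): a dict with "intrinsics" (3x3 intrinsics, pixels), "R" (3x3) and "t" (3): a world point X has camera coordinates R X + t. Camera axes: x right, y down, z forward; pixel columns grow to the right and rows downward; lengths in m; the calibration is good to about 2 mm. The wrist camera is an equidistant fisheye: a pixel r from the principal point sees the ray r / f radians off the axis. A picture is of the moment at which its call begins: read the wrist's pose just before it. calibration takes no time and is no camera call; for the wrist camera it gives the pose at the moment of the call.
- env.close_job(): hands the job in, once; it reports no verdict.
Trained networks look in the newest picture that a camera, given by its name, has taken for a name from the list of things; names that differ only in an ending like _2 or _b are one class to them, and where a whole thing is asked for, a point or a joint stands for the part that bears it (a point fixed in the world has none). Each returns a list of dicts, best first, with "confidence" (0 to 1); they miss things now and then, are a little off and sometimes report something else, mostly with a low value. They report only what shows in the picture. A call takes as long as a camera call. They do not tell look-alikes from the thing itself.
- env.recognise(camera, name): "centre" ([x, y, z] in m, in world coordinates, good to about 4 mm: the middle of the surface that is visible of it).
The state is a dict: "time_s": time; "joints": joint angles; "joint_vel": joint speeds; "effort": joint torques, N m; "tcp_pos": TCP position; "tool_rot": TCP orientation; "wrist_force": force on the tool from outside, world axes, zero at the start; "ft_torque": the same for the moment, N m; "gripper_width": finger opening in m.
Only numpy, scipy, OpenCV 4.12 (cv2) and the standard library are available. Lean on these libraries where they do the work, as an engineer would, in place of code of your own. Each camera call takes 0.05 s, during which the arm holds its last target.

## Task

The three sample jars have been mixed up: each stands in another's spill tray. Park one of them on the middle of the empty cork mat to make room, then put each jar upright in the middle of the tray of its own shape (round, square, six-sided), so that the mat is clear again. Do not tip a jar over, and leave the petri dish, the roll of tape and the forceps where they are.

Things in the scene. Friction and masses are not known exactly. Their poses are not given: they have to be found in the camera images.
- round_jar_center (a point): Brown glass round jar, 56 mm in diameter, vertical sides up to 73 mm above its foot, then a shoulder and a round white screw cap 38 mm in diameter; 100 mm high in all, about 0.16 kg. This point is its centre, 50 mm above its foot, z up. At the start it stands in the square tray.
- square_jar_center (a point): Brown glass square jar, 52 x 52 mm (flat sides face its own +-x and +-y), vertical sides up to 63 mm above its foot, then a shoulder and a round white screw cap 38 mm in diameter; 90 mm high in all, about 0.16 kg. This point is its centre, 45 mm above its foot, z up. At the start it stands in the six-sided tray.
- hex_jar_center (a point): Brown glass six-sided jar, 50 mm across flats (58 mm across corners), flat sides facing its own +-x and every 60 degrees from there, vertical sides up to 56 mm above its foot, then a shoulder and a round white screw cap 38 mm in diameter; 80 mm high in all, about 0.16 kg. This point is its centre, 40 mm above its foot, z up. At the start it stands in the round tray.
- round_tray: Low grey plastic spill tray, fixed to the bench, round, 106 mm in diameter (outer size); walls 3 mm thick, rim 11 mm above the bench, floor 4 mm above the bench. Origin at the centre of its underside, z up.
- square_tray: Low grey plastic spill tray, fixed to the bench, square, 106 x 106 mm with sides along its x and y (outer size); walls 3 mm thick, rim 11 mm above the bench, floor 4 mm above the bench. Origin at the centre of its underside, z up.
- hex_tray: Low grey plastic spill tray, fixed to the bench, six-sided, 106 mm across flats with its flats facing its own +-x and every 60 degrees (outer size); walls 3 mm thick, rim 11 mm above the bench, floor 4 mm above the bench. Origin at the centre of its underside, z up.
- cork_mat: Plain oblong cork mat, fixed to the bench, 85 (x) x 125 (y) x 4 mm, empty at the start: the spare place. Origin at the centre of its underside.
- petri_dish: Closed petri dish, 90 mm in diameter, 12 mm high, lying on the bench. Leave alone. Origin at the centre of its underside.
- tape: Roll of adhesive tape lying flat, 83 mm in diameter, 18 mm high. Leave alone. Origin at the centre of its underside.
- forceps: Steel forceps lying on the bench, 18 x 130 (y) x 10 mm. Leave alone. Origin at the centre of its underside.
Not all that is in view belongs to the job. Leave any turquoise look-alike of the part that bears round_jar_center alone.

How it is judged:
By the outcome, as a careful person would: the job done as asked, in the order asked, and still so for the second after the job is handed in, with the robot touching nothing.
It also fails if it takes over 112 s, if anything falls off the work surface, if the arm or the gripper's body presses on something with over 40 N, if the wrist force passes 120 N, or if a joint passes its speed limit or range.

## Working session

There is one attempt and no reset: what is moved stays moved. The work goes in short steps, Python scripts to look and compute and a tool call to move; the robot and the scene stay as the last step left them, time stands still between calls to the robot, and variables do not carry over. Pictures are saved under pics/ and viewed, and the job is handed in when it is done.

Besides the shell and the picture viewer there is one more tool, called after "Request:" in YAML: its name, and indented under it one key for each argument. apply_moves: Moves the arm, as the interface text tells. Shift numbers are shares of 0.8 m and turn numbers shares of 2 pi rad, none past 1 either way. Its arguments: {"type":"object","properties":{"plan":{"type":"array"},"force":{"type":"number"}},"required":["plan"]}

```bash
ls; mkdir -p pics; python3 - <<'E'
from cell import env
import cv2,numpy as np
s=env.state(); print(s)
for c in ["side","top"]:
    im=env.camera(c); cv2.imwrite(f"pics/{c}0.png",im[:,:,::-1]); k=env.calibration(c); print(c,k)
    for n in ["round_jar_center","square_jar_center","hex_jar_center","round_tray","square_tray","hex_tray","cork_mat","petri_dish","tape","forceps"]:
        print(n,[(np.round(d["centre"],3).tolist(),round(d["confidence"],2)) for d in env.recognise(c,n)])
print(env.state()["time_s"])
E
```

```text
pics
{'time_s': 0.0, 'joints': array([ 1.41008988e+00,  3.59396848e-01,  1.10842179e-02, -3.30138241e-04,
       -1.22405731e+00, -2.88105978e-01]), 'joint_vel': array([ 0.00107142,  0.00118122, -0.00012034,  0.00280546, -0.00011968,
       -0.00026643]), 'effort': array([ 9.53384078e-04, -5.83311367e+01,  2.93426889e+01,  6.93692341e+00,
       -5.74417150e-03, -1.70159575e-05]), 'tcp_pos': array([0.29268051, 0.6076746 , 0.19067191]), 'tool_rot': array([ 0.37661562, -0.59840277,  0.59909306, -0.37571573]), 'wrist_force': array([ 0.01556026,  0.78880119, -0.09429239]), 'ft_torque': array([-0.02611383,  0.01078877,  0.03344822]), 'gripper_width': 0.08554185391995558}
side {'intrinsics': array([[370.09612209,   0.        , 317.74576104],
       [  0.        , 370.09612209, 200.81778769],
       [  0.        ,   0.        ,   1.        ]]), 'R': array([[ 0.93141426, -0.36395259,  0.00244855],
       [-0.19323094, -0.50018831, -0.84408143],
       [ 0.30843035,  0.78571634, -0.53620943]]), 't': array([-0.52576432,  0.13527568,  1.05178562])}
round_jar_center [([0.702, -0.292, 0.063], 0.9
[... 860 characters left out ...]
9, -0.99604242]]), 't': array([-0.09386109,  0.50661151,  1.10002337])}
round_jar_center [([0.343, -0.228, 0.081], 0.94), ([0.558, -0.426, 0.077], 0.89), ([0.695, -0.265, 0.077], 0.71), ([0.55, -0.302, 0.079], 0.66), ([0.58, -0.159, 0.076], 0.65), ([0.592, 0.095, 0.001], 0.55)]
square_jar_center [([0.488, 0.297, 0.07], 0.7)]
hex_jar_center [([0.458, -0.108, 0.081], 0.82)]
round_tray [([0.445, -0.116, 0.003], 0.72)]
square_tray [([0.448, -0.115, 0.003], 0.72), ([0.559, -0.295, 0.006], 0.65)]
hex_tray [([0.498, 0.29, 0.007], 0.56)]
cork_mat [([0.59, 0.095, 0.003], 0.9)]
petri_dish [([0.428, 0.102, 0.003], 0.66)]
tape [([0.68, -0.089, 0.018], 0.7), ([0.445, -0.117, 0.001], 0.64)]
forceps []
1.1
```

View pics/side0.png

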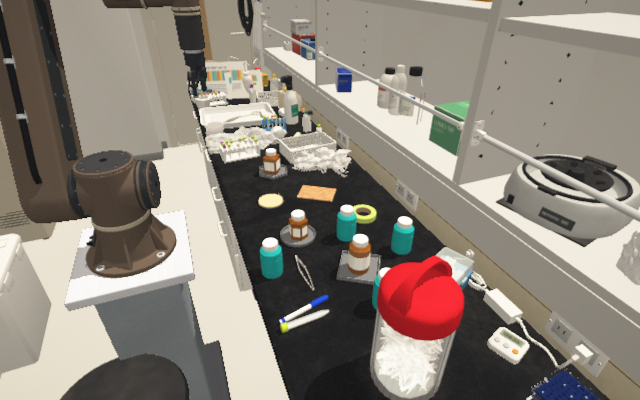

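View pics/top0.png

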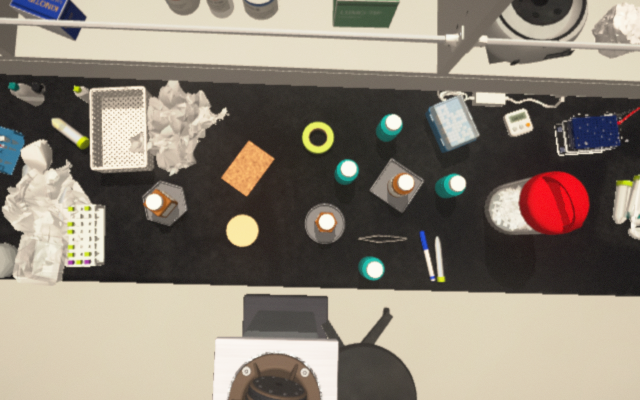

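The top view shows the square jar in the hex tray at px (157,203), the hex jar in the round tray at (326,222), and the brown round jar in the square tray at (403,182). Four turquoise look-alikes of the round jar stand at (346,171), (390,126), (452,185) and (371,267). The mat is at (248,168). Next I'll rectify the view and measure accurately.

```bash
cat > h.py <<'E'
from cell import env
import cv2,numpy as np
from scipy.spatial.transform import Rotation as Ro
def ray(k,u,v,z):
    K,R,t=k["intrinsics"],k["R"],k["t"]
    d=R.T@np.linalg.solve(K,[u,v,1.]); c=-R.T@t
    return c+d*(z-c[2])/d[2]
def proj(k,X):
    p=k["intrinsics"]@(k["R"]@np.array(X)+k["t"]); return p[:2]/p[2]
def rect(im,k,z,x0,x1,y0,y1,s):  # s px per m ; image col= (y1-y)*s, row=(x1-x)*s
    src=[];dst=[]
    for x,y in [(x0,y0),(x0,y1),(x1,y0),(x1,y1)]:
        src.append(proj(k,[x,y,z])); dst.append([(y1-y)*s,(x1-x)*s])
    H=cv2.getPerspectiveTransform(np.float32(src),np.float32(dst))
    return cv2.warpPerspective(im,H,(int((y1-y0)*s),int((x1-x0)*s)),flags=cv2.INTER_CUBIC)
E
python3 - <<'E'
from h import *
im=cv2.imread("pics/top0.png"); k=env.calibration("top")
hsv=cv2.cvtColor(im,cv2.COLOR_BGR2HSV)
# caps
w=((hsv[...,1]<40)&(hsv[...,2]>200)).astype(np.uint8)
for n,(u,v),z in [("sq",(155,203),.094),("hex",(326,222),.084),("rnd",(403,182),.104),("t1",(346,171),.1),("t2",(390,126),.1),("t3",(452,185),.1),("t4",(371,267),.1)]:
    m=np.zeros_like(w); m[v-14:v+15,u-14:u+15]=w[v-14:v+15,u-14:u+15]
    c,l,st,ce=cv2.connectedComponentsWithStats(m); i=1+np.argmax(st[1:,4]); print(n,st[i],ce[i],ray(k,*ce[i],z).round(4))
tiles=[]
for (cx,cy) in [(.49,.29),(.45,-.115),(.555,-.30),(.592,.095)]:
    t=rect(im,k,.011 if cx!=.592 else .004,cx-.075,cx+.075,cy-.075,cy+.075,2600)
    g=cv2.resize(t,(390,290*390//290))
    for a in range(-50,51,50):
        cv2.line(g,(int(195+a*2.6),0),(int(195+a*2.6),4),(0,255,0),1)
    tiles.append(g)
cv2.imwrite("pics/rect0.png",cv2.resize(np.vstack([np.hstack(tiles[:2]),np.hstack(tiles[2:])]),(600,600)))
R=Ro.from_quat(env.state()["tool_rot"]).as_matrix(); print(R.round(3))
E
```

```text
sq [146 194  16  15 190] [153.42631579 201.16315789] [0.4906 0.3077 0.094 ]
hex [319 215  15  14 172] [326.22093023 221.45930233] [ 0.455  -0.1136  0.084 ]
rnd [399 175  14  15 173] [405.5433526  181.87861272] [ 0.5572 -0.3041  0.104 ]
t1 [341 161  16  15 186] [348.23655914 168.19892473] [ 0.5868 -0.1632  0.1   ]
t2 [386 115  16  15 179] [393.18994413 121.7150838 ] [ 0.7074 -0.2724  0.1   ]
t3 [450 176  16  15 186] [457.48387097 182.93010753] [ 0.5595 -0.4339  0.1   ]
t4 [367 262  16  16 206] [374.41747573 269.30097087] [ 0.3428 -0.2321  0.1   ]
[[-0.434 -0.     0.901]
 [-0.901 -0.    -0.434]
 [ 0.    -1.     0.   ]]
```

View pics/rect0.png

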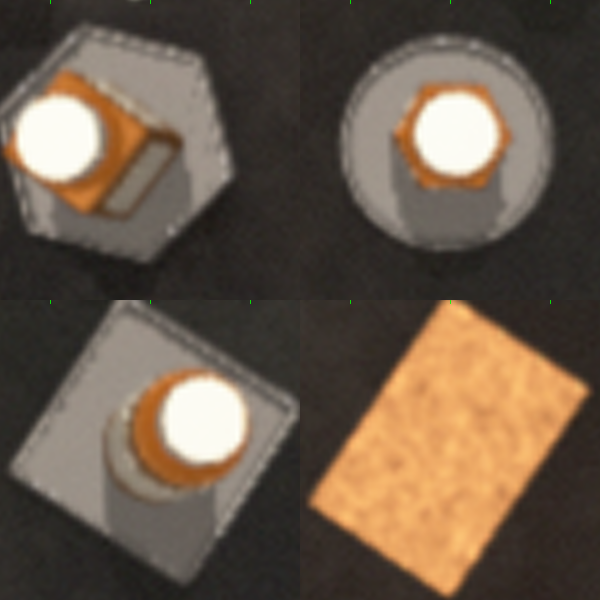

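Request:
apply_moves:
  plan:
    - {"dx":0.0225,"dy":-0.034,"dz":0.008,"grip":-1}
    - {"dx":0.0225,"dy":-0.034,"dz":0.008,"grip":-1}
    - {"dx":0.0225,"dy":-0.034,"dz":0.008,"grip":-1}
    - {"dx":0.0225,"dy":-0.034,"dz":0.008,"grip":-1}
    - {"dx":0.0225,"dy":-0.034,"dz":0.008,"grip":-1}
    - {"dx":0.0225,"dy":-0.034,"dz":0.008,"grip":-1}
    - {"dx":0.0225,"dy":-0.034,"dz":0.008,"grip":-1}
    - {"dx":0.0225,"dy":-0.034,"dz":0.008,"grip":-1}
    - {"dx":0.0225,"dy":-0.034,"dz":0.008,"grip":-1}
    - {"dx":0.0225,"dy":-0.034,"dz":0.008,"grip":-1}
    - {"dx":0.0225,"dy":-0.034,"dz":0.008,"grip":-1}
    - {"grip":-1}

```text
validation failed for argument at $.pl...
```

```bash
python3 - <<'E'
from h import *
s=env.state(); print(s["tcp_pos"],s["time_s"]); k=env.calibration("wrist"); im=env.camera("wrist")
cv2.imwrite("pics/w1.png",im[:,:,::-1]); print(k)
im=cv2.imread("pics/top0.png"); k=env.calibration("top")
for (cx,cy,z,n) in [(.555,-.30,.011,"sq"),(.592,.095,.004,"mat")]:
    t=rect(im,k,z,cx-.1,cx+.1,cy-.1,cy+.1,2000)
    g=cv2.cvtColor(t,cv2.COLOR_BGR2GRAY)
    m=(g>75).astype(np.uint8); c,l,st,ce=cv2.connectedComponentsWithStats(m); i=l[200,200] or 1+np.argmax(st[1:,4])
    cs,_=cv2.findContours((l==i).astype(np.uint8),cv2.RETR_EXTERNAL,cv2.CHAIN_APPROX_NONE)
    r=cv2.minAreaRect(max(cs,key=len)); print(n,r,"xy",cx+.1-r[0][1]/2000,cy+.1-r[0][0]/2000)
    cv2.imwrite(f"pics/{n}r.png",t)
E
```

```text
[0.29287345 0.60811313 0.19161751] 1.1
{'intrinsics': array([[309.70691629,   0.        , 319.64959442],
       [  0.        , 309.70691629, 200.54183012],
       [  0.        ,   0.        ,   1.        ]]), 'R': array([[-4.34176428e-01, -9.00827657e-01,  6.01148996e-04],
       [-8.69940761e-01,  4.19462777e-01,  2.59333860e-01],
       [-2.33867273e-01,  1.12073685e-01, -9.65787548e-01]]), 't': array([ 0.67465483, -0.03442083,  0.37809935])}
sq ((205.98370361328125, 187.4254608154297), (219.01812744140625, 219.57936096191406), 32.66090774536133) xy 0.5612872695922851 -0.3029918518066406
mat ((198.23077392578125, 195.15382385253906), (178.61346435546875, 258.4902648925781), 33.690067291259766) xy 0.5944230880737305 0.09588461303710938
```

View pics/w1.png

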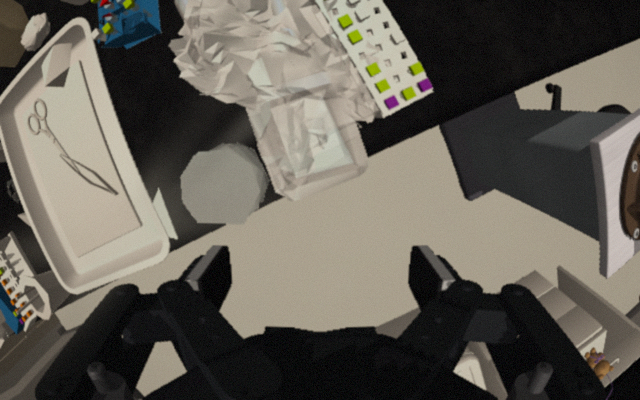

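View pics/sqr.png

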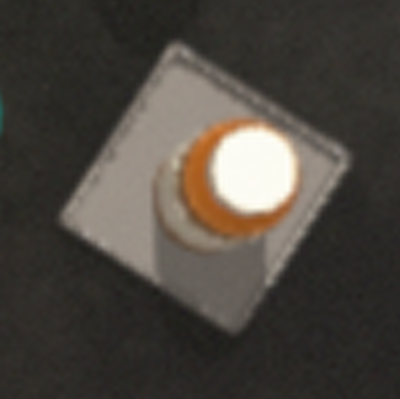

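The move was refused, probably because every row needs all seven keys. Retrying with full rows.

Request:
apply_moves:
  plan:
    - {"dx":0.0225,"dy":-0.034,"dz":0.008,"wx":0,"wy":0,"wz":0,"grip":-1}
    - {"dx":0.0225,"dy":-0.034,"dz":0.008,"wx":0,"wy":0,"wz":0,"grip":-1}
    - {"dx":0.0225,"dy":-0.034,"dz":0.008,"wx":0,"wy":0,"wz":0,"grip":-1}
    - {"dx":0.0225,"dy":-0.034,"dz":0.008,"wx":0,"wy":0,"wz":0,"grip":-1}
    - {"dx":0.0225,"dy":-0.034,"dz":0.008,"wx":0,"wy":0,"wz":0,"grip":-1}
    - {"dx":0.0225,"dy":-0.034,"dz":0.008,"wx":0,"wy":0,"wz":0,"grip":-1}
    - {"dx":0.0225,"dy":-0.034,"dz":0.008,"wx":0,"wy":0,"wz":0,"grip":-1}
    - {"dx":0.0225,"dy":-0.034,"dz":0.008,"wx":0,"wy":0,"wz":0,"grip":-1}
    - {"dx":0.0225,"dy":-0.034,"dz":0.008,"wx":0,"wy":0,"wz":0,"grip":-1}
    - {"dx":0.0225,"dy":-0.034,"dz":0.008,"wx":0,"wy":0,"wz":0,"grip":-1}
    - {"dx":0.0225,"dy":-0.034,"dz":0.008,"wx":0,"wy":0,"wz":0,"grip":-1}
    - {"dx":0,"dy":0,"dz":0,"wx":0,"wy":0,"wz":0,"grip":-1}
  force: 40

```text
time_s: 2.15
tcp_pos: [0.4954, 0.2956, 0.2642]
tool_rot: [0.378, -0.597, 0.598, -0.379]
wrist_force: [-0.0, 0.6, 1.1]
gripper_width: 0.0855
```

```bash
cat >> h.py <<'E'
def fproj(k,X): # fisheye, X (...,3)
    K=k["intrinsics"]; c=np.asarray(X)@k["R"].T+k["t"]
    rho=np.hypot(c[...,0],c[...,1]); th=np.arctan2(rho,c[...,2]); f=K[0,0]
    s=f*th/np.maximum(rho,1e-9); return K[0,2]+c[...,0]*s,K[1,2]+c[...,1]*s
def wrect(im,k,z,cx,cy,h,n):
    # n x n picture, +-h about cx,cy; col=(y decreasing), row=(x decreasing)
    g=np.linspace(h,-h,n); Y,X=np.meshgrid(cy+g,cx+g)
    u,v=fproj(k,np.stack([X,Y,0*X+z],-1)); return cv2.remap(im,u.astype(np.float32),v.astype(np.float32),cv2.INTER_CUBIC)
def snap(name,cx,cy,zs,h=.08,n=300):
    s=env.state();k=env.calibration("wrist"); im=env.camera("wrist")[:,:,::-1].copy(); cv2.imwrite(f"pics/{name}.png",im)
    ts=[]
    for z in zs:
        t=wrect(im,k,z,cx,cy,h,n)
        cv2.line(t,(n//2-6,n//2),(n//2+6,n//2),(0,255,0),1);cv2.line(t,(n//2,n//2-6),(n//2,n//2+6),(0,255,0),1)
        ts.append(t)
    ts.append(cv2.resize(im,(n*8//5,n))[:, :])
    cv2.imwrite(f"pics/{name}r.png",np.vstack([np.hstack(ts[:-1])]))
    print(s["tcp_pos"].round(4),s["time_s"],s["wrist_force"].round(1),s["gripper_width"]); return im,k
E
python3 - <<'E'
from h import *
snap("w2",.4915,.307,[.011,.067,.094],n=266)
E
```

```text
[0.4954 0.2956 0.2642] 2.15 [-0.   0.6  1.1] 0.0855025865202181
```

View pics/w2.png

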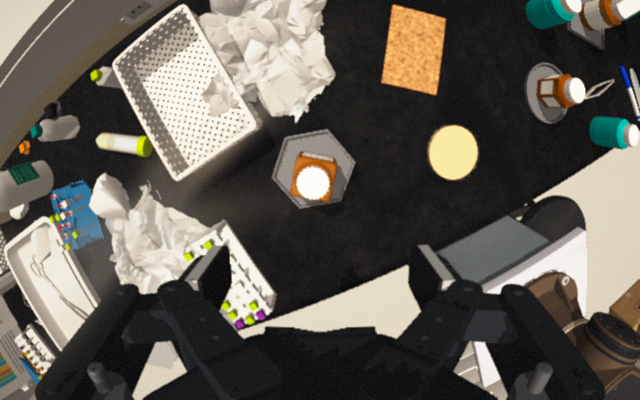

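View pics/w2r.png

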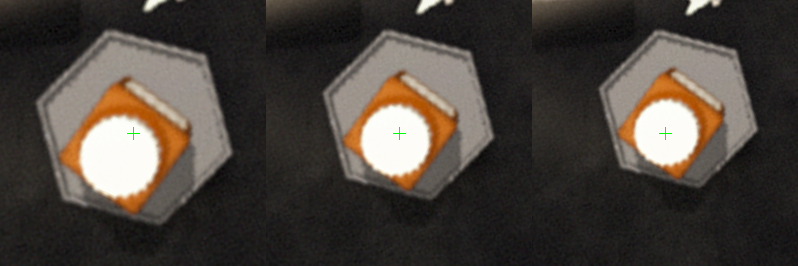

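Wrist view: square jar cap at (314,183), with the hex tray around it. The jar is at about (0.492, 0.3065) with yaw about 54.5°. Turning the jaws −10° and descending over it.

Request:
apply_moves:
  plan:
    - {"dx":-0.002,"dy":0.007,"dz":-0.02,"wx":0,"wy":0,"wz":-0.014,"grip":-1}
    - {"dx":-0.002,"dy":0.007,"dz":-0.02,"wx":0,"wy":0,"wz":-0.0135,"grip":-1}
    - {"dx":0,"dy":0,"dz":-0.04,"wx":0,"wy":0,"wz":0,"grip":-1}
    - {"dx":0,"dy":0,"dz":-0.04,"wx":0,"wy":0,"wz":0,"grip":-1}
    - {"dx":0,"dy":0,"dz":-0.02,"wx":0,"wy":0,"wz":0,"grip":-1}
    - {"dx":0,"dy":0,"dz":0,"wx":0,"wy":0,"wz":0,"grip":-1}

```text
time_s: 2.7
tcp_pos: [0.4906, 0.3108, 0.1497]
tool_rot: [-0.319, 0.63, -0.629, 0.324]
wrist_force: [0.2, 0.1, -0.2]
gripper_width: 0.0854
```

```bash
python3 - <<'E'
from h import *
snap("w3",.4915,.307,[.011,.067,.094],n=266)
R=Ro.from_quat(env.state()["tool_rot"]).as_matrix();print(np.degrees(np.arctan2(R[1,0],R[0,0]))%180,R[:,1])
E
```

```text
[0.4906 0.3108 0.1497] 2.7 [ 0.2  0.1 -0.2] 0.08541988274883423
54.14204783860494 [ 0.00690407  0.00479217 -0.99996468]
```

View pics/w3.png

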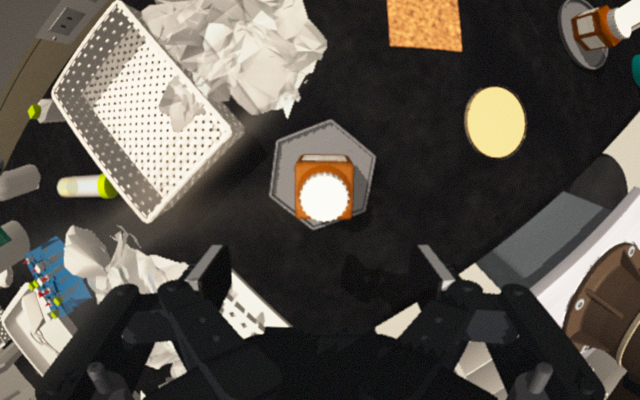

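View pics/w3r.png

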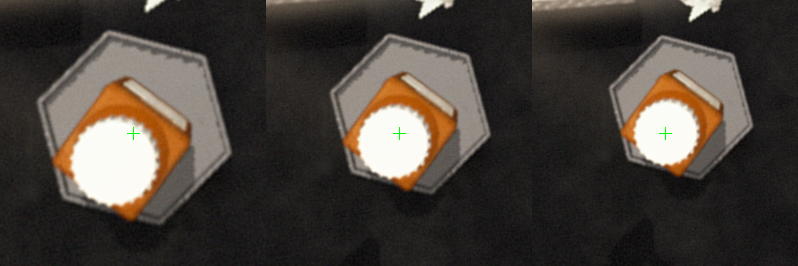

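Request:
apply_moves:
  plan:
    - {"dx":0.002,"dy":-0.006,"dz":0,"wx":0,"wy":0,"wz":0,"grip":-1}
    - {"dx":0,"dy":0,"dz":-0.03,"wx":0,"wy":0,"wz":0,"grip":-1}
    - {"dx":0,"dy":0,"dz":-0.04,"wx":0,"wy":0,"wz":0,"grip":-1}
    - {"dx":0,"dy":0,"dz":-0.04,"wx":0,"wy":0,"wz":0,"grip":-1}
    - {"dx":0,"dy":0,"dz":-0.03,"wx":0,"wy":0,"wz":0,"grip":-1}
    - {"dx":0,"dy":0,"dz":0,"wx":0,"wy":0,"wz":0,"grip":-1}

```text
time_s: 3.25
tcp_pos: [0.4984, 0.3127, 0.0475]
tool_rot: [-0.314, 0.631, -0.627, 0.333]
wrist_force: [-0.2, -0.2, -0.2]
gripper_width: 0.0855
```

```bash
cat >> h.py <<'E'
def go(x,y,z,yaw,d=None):
    s=env.state();R=Ro.from_quat(s["tool_rot"])
    # desired: tool y down, x axis at yaw (deg), choose nearest half turn
    best=None
    for a in (yaw,yaw+180):
        a=np.radians(a); X=np.array([np.cos(a),np.sin(a),0]);Y=np.array([0,0,-1.]);Z=np.cross(X,Y)
        rv=(Ro.from_matrix(np.stack([X,Y,Z],1))*R.inv()).as_rotvec()
        if best is None or np.linalg.norm(rv)<np.linalg.norm(best): best=rv
    d=np.array([x,y,z])-s["tcp_pos"]
    print("t",s["time_s"],"pos",s["tcp_pos"].round(4),"w",round(s["gripper_width"],4),"F",s["wrist_force"].round(1),"shift",(d/.8).round(4),"turn",(best/2/np.pi).round(4),"deg",np.degrees(best).round(2),"j",s["joints"].round(2))
E
python3 -c "
from h import *
go(.492,.306,.030,54.5)"
```

```text
t 3.25 pos [0.4984 0.3127 0.0475] w 0.0855 F [-0.2 -0.2 -0.2] shift [-0.008  -0.0084 -0.0218] turn [-0.0029  0.0034  0.0003] deg [-1.03  1.22  0.1 ] j [ 0.9   0.33 -0.39  0.01 -0.82  0.05]
```

Request:
apply_moves:
  plan:
    - {"dx":-0.008,"dy":-0.0084,"dz":0,"wx":-0.0029,"wy":0.0034,"wz":0,"grip":-1}
    - {"dx":0,"dy":0,"dz":-0.01,"wx":0,"wy":0,"wz":0,"grip":-1}
    - {"dx":0,"dy":0,"dz":-0.01,"wx":0,"wy":0,"wz":0,"grip":-1}
    - {"dx":0,"dy":0,"dz":0,"wx":0,"wy":0,"wz":0,"grip":-1}

```text
time_s: 3.58
tcp_pos: [0.4955, 0.3092, 0.0368]
tool_rot: [-0.321, 0.629, -0.628, 0.326]
wrist_force: [0.0, 0.1, -0.1]
gripper_width: 0.0853
```

```bash
python3 -c "
from h import *
go(.492,.306,.030,54.5)"
```

```text
t 3.5833 pos [0.4955 0.3092 0.0368] w 0.0853 F [ 0.   0.1 -0.1] shift [-0.0044 -0.004  -0.0085] turn [-0.0008  0.001  -0.    ] deg [-0.28  0.35 -0.  ] j [ 0.89  0.35 -0.39  0.   -0.82  0.06]
```

Request:
apply_moves:
  plan:
    - {"dx":-0.005,"dy":-0.0045,"dz":-0.008,"wx":-0.0008,"wy":0.001,"wz":0,"grip":-1}
    - {"dx":-0.001,"dy":-0.001,"dz":-0.001,"wx":0,"wy":0,"wz":0,"grip":-1}
    - {"dx":0,"dy":0,"dz":0,"wx":0,"wy":0,"wz":0,"grip":-0.2}
    - {"dx":0,"dy":0,"dz":0,"wx":0,"wy":0,"wz":0,"grip":1}
    - {"dx":0,"dy":0,"dz":0,"wx":0,"wy":0,"wz":0,"grip":1}
    - {"dx":0,"dy":0,"dz":0,"wx":0,"wy":0,"wz":0,"grip":1}
    - {"dx":0,"dy":0,"dz":0,"wx":0,"wy":0,"wz":0,"grip":1}
    - {"dx":0,"dy":0,"dz":0,"wx":0,"wy":0,"wz":0,"grip":1}
    - {"dx":0,"dy":0,"dz":0,"wx":0,"wy":0,"wz":0,"grip":1}
    - {"dx":0,"dy":0,"dz":0,"wx":0,"wy":0,"wz":0,"grip":1}
  force: 40

```text
time_s: 4.42
tcp_pos: [0.4921, 0.3063, 0.0329]
tool_rot: [-0.322, 0.629, -0.628, 0.326]
wrist_force: [0.7, 0.3, -0.9]
gripper_width: 0.0369
```

```bash
python3 -c "
from h import *
go(.492,.306,.030,54.5)"
```

```text
t 4.4167 pos [0.4921 0.3063 0.0329] w 0.0369 F [ 0.7  0.3 -0.9] shift [-0.0001 -0.0004 -0.0036] turn [-0.0006  0.0007 -0.0002] deg [-0.23  0.24 -0.06] j [ 0.89  0.35 -0.4   0.   -0.81  0.06]
```

```bash
python3 - <<'E'
from h import *
go(.492,.306,.030,54.5)
snap("w4",.4915,.307,[.011,.067,.094],n=266)
cv2.imwrite("pics/s4.png",cv2.resize(env.camera("side")[110:230,200:360,::-1],(800,600),interpolation=cv2.INTER_CUBIC))
E
```

```text
t 4.4167 pos [0.4921 0.3063 0.0329] w 0.0369 F [ 0.7  0.3 -0.9] shift [-0.0001 -0.0004 -0.0036] turn [-0.0006  0.0007 -0.0002] deg [-0.23  0.24 -0.06] j [ 0.89  0.35 -0.4   0.   -0.81  0.06]
[0.4921 0.3063 0.0329] 4.4167 [ 0.7  0.3 -0.9] 0.036888088402142714
```

View pics/w4.png

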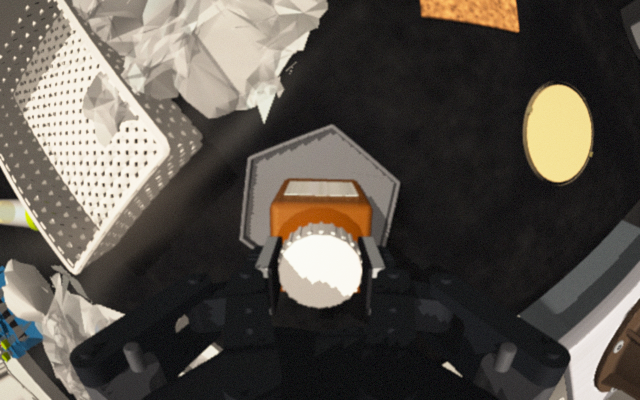

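View pics/s4.png

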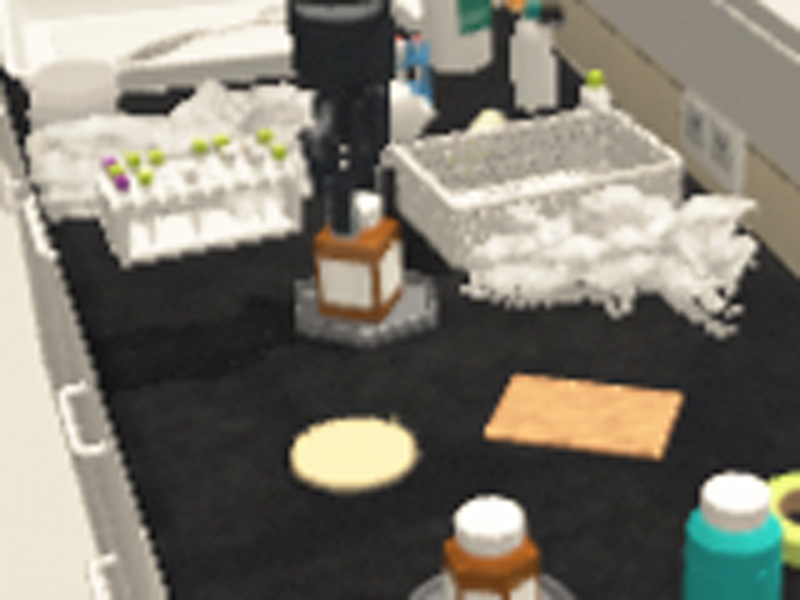

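```bash
python3 - <<'E'
from h import *
k=env.calibration("side");kw=env.calibration("wrist")
for z in (.004,.033,.052,.067,.094):
    p=proj(k,[.4921,.3063,z]); print(z,p.round(1),((p-[200,110])*5).round(), [float(q.round(1)) for q in fproj(kw,np.array([.4921,.3063,z]))])
a=np.radians(54.5);
for sg in(1,-1):
  for z in (.033,.052,.07): print(sg,z,[float(q.round(1)) for q in fproj(kw,np.array([.4921+sg*.0185*np.cos(a),.3063+sg*.0185*np.sin(a),z]))])
print(kw, "cam",-kw["R"].T@kw["t"])
E
```

```text
0.004 [271.8 170.9] [359. 305.] [319.5, 212.0]
0.033 [271.4 164.3] [357. 271.] [319.2, 225.6]
0.052 [271.  159.8] [355. 249.] [319.0, 236.9]
0.067 [270.8 156.3] [354. 231.] [318.8, 247.5]
0.094 [270.3 149.7] [352. 199.] [318.3, 271.9]
1 0.033 [289.6, 225.5]
1 0.052 [286.4, 236.7]
1 0.07 [282.7, 249.5]
-1 0.033 [348.8, 225.6]
-1 0.052 [351.6, 236.8]
-1 0.07 [354.8, 249.7]
{'intrinsics': array([[309.70691629,   0.        , 319.64959442],
       [  0.        , 309.70691629, 200.54183012],
       [  0.        ,   0.        ,   1.        ]]), 'R': array([[-0.58007306, -0.8145486 , -0.00508175],
       [-0.78771673,  0.55935468,  0.25811761],
       [-0.20740684,  0.15373005, -0.96610014]]), 't': array([0.53484868, 0.22342313, 0.27947891])} cam [0.54421129 0.26772317 0.21505314]
```

```bash
python3 -c "
import cv2
a=cv2.imread('pics/w4.png')[180:340,220:420];cv2.imwrite('pics/w4c.png',cv2.resize(a,(750,600),interpolation=cv2.INTER_CUBIC))"
```

```text
(no output)
```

View pics/w4c.png

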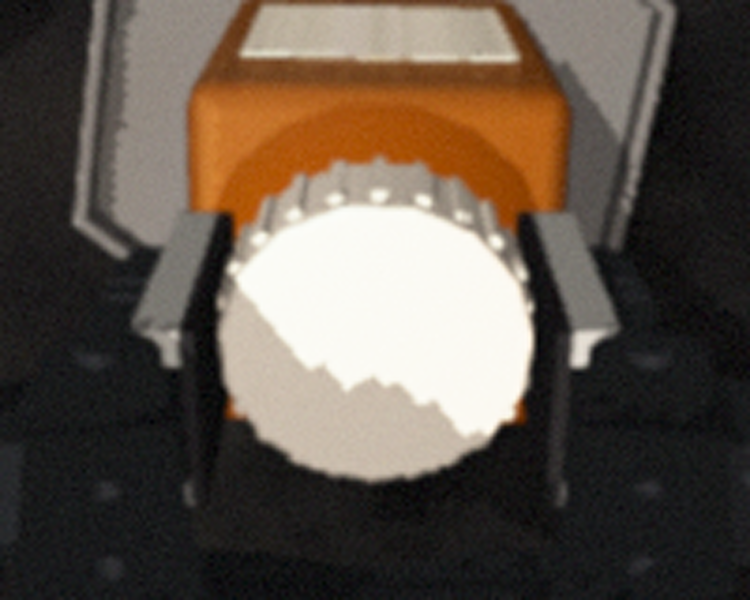

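The fingers closed on the 38 mm cap rather than the glass. The tips sit about 35 mm higher than the TCP figure implies, and both cameras agree on that. The cap is a firm grip, and every resting surface is at 4 mm, so placing height equals picking height. Test lift.

Request:
apply_moves:
  plan:
    - {"dx":0,"dy":0,"dz":0,"wx":0,"wy":0,"wz":0,"grip":1}
    - {"dx":0,"dy":0,"dz":0.01,"wx":0,"wy":0,"wz":0,"grip":1}
    - {"dx":0,"dy":0,"dz":0.02,"wx":0,"wy":0,"wz":0,"grip":1}
    - {"dx":0,"dy":0,"dz":0.02,"wx":0,"wy":0,"wz":0,"grip":1}
    - {"dx":0,"dy":0,"dz":0.01,"wx":0,"wy":0,"wz":0,"grip":1}
    - {"dx":0,"dy":0,"dz":0,"wx":0,"wy":0,"wz":0,"grip":1}
  force: 60

```text
time_s: 5.02
tcp_pos: [0.4912, 0.3053, 0.0826]
tool_rot: [-0.323, 0.629, -0.628, 0.325]
wrist_force: [0.4, -0.1, -1.8]
gripper_width: 0.0365
```

```bash
python3 - <<'E'
from h import *
go(.5945,.0955,.09,54.5)
cv2.imwrite("pics/s5.png",cv2.resize(env.camera("side")[110:230,200:360,::-1],(800,600),interpolation=cv2.INTER_CUBIC))
E
```

```text
t 5.0167 pos [0.4912 0.3053 0.0826] w 0.0365 F [ 0.4 -0.1 -1.8] shift [ 0.1291 -0.2622  0.0092] turn [-0.0002  0.0003 -0.0001] deg [-0.08  0.1  -0.04] j [ 0.89  0.29 -0.35  0.   -0.92  0.06]
```

View pics/s5.png

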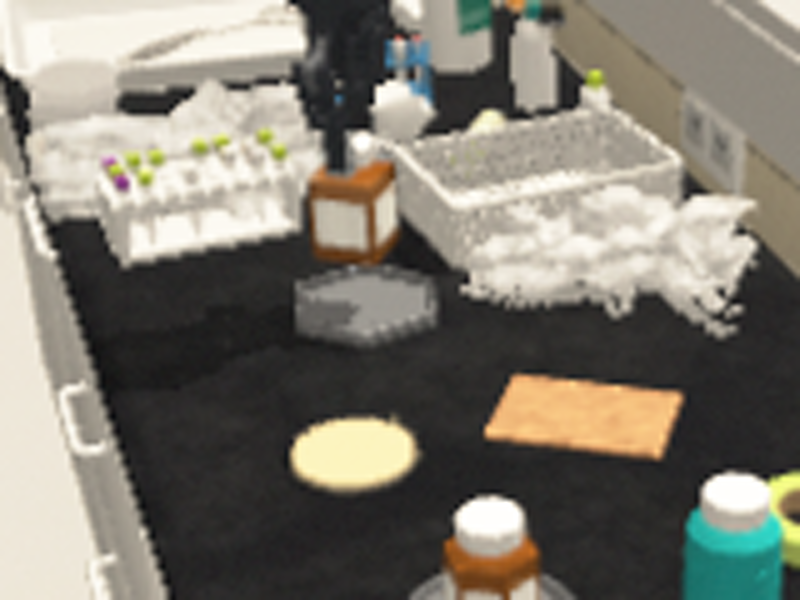

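Request:
apply_moves:
  plan:
    - {"dx":0.006,"dy":-0.012,"dz":0.004,"wx":0,"wy":0,"wz":0,"grip":1}
    - {"dx":0.0125,"dy":-0.025,"dz":0.002,"wx":0,"wy":0,"wz":0,"grip":1}
    - {"dx":0.0125,"dy":-0.025,"dz":0,"wx":0,"wy":0,"wz":0,"grip":1}
    - {"dx":0.0125,"dy":-0.025,"dz":0,"wx":0,"wy":0,"wz":0,"grip":1}
    - {"dx":0.0125,"dy":-0.025,"dz":0,"wx":0,"wy":0,"wz":0,"grip":1}
    - {"dx":0.0125,"dy":-0.025,"dz":0,"wx":0,"wy":0,"wz":0,"grip":1}
    - {"dx":0.0125,"dy":-0.025,"dz":0,"wx":0,"wy":0,"wz":0,"grip":1}
    - {"dx":0.0125,"dy":-0.025,"dz":0,"wx":0,"wy":0,"wz":0,"grip":1}
    - {"dx":0.0125,"dy":-0.025,"dz":0,"wx":0,"wy":0,"wz":0,"grip":1}
    - {"dx":0.0125,"dy":-0.025,"dz":0,"wx":0,"wy":0,"wz":0,"grip":1}
    - {"dx":0.009,"dy":-0.018,"dz":0,"wx":0,"wy":0,"wz":0,"grip":1}
    - {"dx":0.004,"dy":-0.008,"dz":0,"wx":0,"wy":0,"wz":0,"grip":1}
    - {"dx":0,"dy":0,"dz":0,"wx":0,"wy":0,"wz":0,"grip":1}

```text
time_s: 6.15
tcp_pos: [0.5948, 0.0777, 0.0773]
tool_rot: [-0.329, 0.629, -0.628, 0.32]
wrist_force: [-1.0, 0.3, -2.6]
gripper_width: 0.0361
```

```bash
python3 - <<'E'
from h import *
go(.5945,.0955,.033,54.5)
E
```

```text
t 6.15 pos [0.5948 0.0777 0.0773] w 0.0361 F [-1.   0.3 -2.6] shift [-0.0003  0.0222 -0.0554] turn [ 0.0007 -0.0018 -0.0002] deg [ 0.26 -0.66 -0.09] j [ 0.45  0.34 -0.3  -0.   -0.95  0.5 ]
```

Request:
apply_moves:
  plan:
    - {"dx":0,"dy":0.012,"dz":0,"wx":0.0007,"wy":-0.0018,"wz":0,"grip":1}
    - {"dx":0,"dy":0.008,"dz":0,"wx":0,"wy":0,"wz":0,"grip":1}
    - {"dx":0,"dy":0,"dz":0,"wx":0,"wy":0,"wz":0,"grip":1}
    - {"dx":0,"dy":0,"dz":0,"wx":0,"wy":0,"wz":0,"grip":1}

```text
time_s: 6.48
tcp_pos: [0.5931, 0.0957, 0.0758]
tool_rot: [-0.325, 0.629, -0.628, 0.323]
wrist_force: [-0.3, -0.2, -1.9]
gripper_width: 0.0361
```

```bash
python3 - <<'E'
from h import *
go(.5945,.0955,.033,54.5)
snap("w6",.5945,.0955,[.004,.067,.094],n=266)
cv2.imwrite("pics/s6.png",cv2.resize(env.camera("side")[130:250,240:400,::-1],(800,600),interpolation=cv2.INTER_CUBIC))
E
```

```text
t 6.4833 pos [0.5931 0.0957 0.0758] w 0.0361 F [-0.3 -0.2 -1.9] shift [ 0.0018 -0.0002 -0.0535] turn [ 0.0001 -0.0003 -0.0001] deg [ 0.02 -0.1  -0.05] j [ 0.48  0.34 -0.31 -0.   -0.93  0.47]
[0.5931 0.0957 0.0758] 6.4833 [-0.3 -0.2 -1.9] 0.03610382540114977
```

View pics/w6.png

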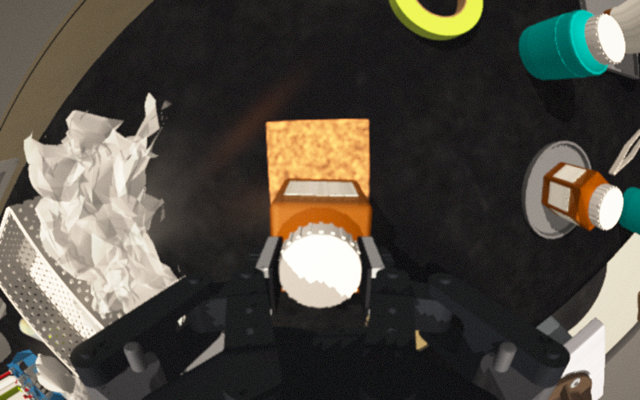

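View pics/s6.png

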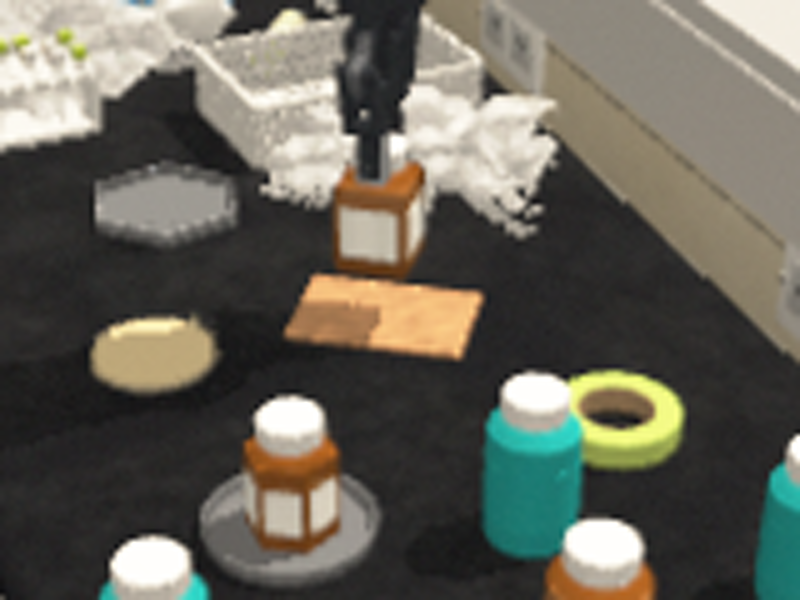

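Request:
apply_moves:
  plan:
    - {"dx":0.002,"dy":0,"dz":-0.012,"wx":0,"wy":0,"wz":0,"grip":1}
    - {"dx":0,"dy":0,"dz":-0.012,"wx":0,"wy":0,"wz":0,"grip":1}
    - {"dx":0,"dy":0,"dz":-0.012,"wx":0,"wy":0,"wz":0,"grip":1}
    - {"dx":0,"dy":0,"dz":-0.006,"wx":0,"wy":0,"wz":0,"grip":1}
    - {"dx":0,"dy":0,"dz":0,"wx":0,"wy":0,"wz":0,"grip":1}
    - {"dx":0,"dy":0,"dz":0,"wx":0,"wy":0,"wz":0,"grip":1}

```text
time_s: 7.08
tcp_pos: [0.5941, 0.0962, 0.0378]
tool_rot: [-0.326, 0.628, -0.628, 0.324]
wrist_force: [1.4, -0.1, -1.6]
gripper_width: 0.0361
```

```bash
python3 - <<'E'
from h import *
go(.5945,.0955,.033,54.5)
E
```

```text
t 7.0833 pos [0.5941 0.0962 0.0378] w 0.0361 F [ 1.4 -0.1 -1.6] shift [ 0.0006 -0.0008 -0.006 ] turn [ 0.0001 -0.0005 -0.0004] deg [ 0.04 -0.16 -0.14] j [ 0.48  0.38 -0.34 -0.   -0.85  0.47]
```

Request:
apply_moves:
  plan:
    - {"dx":0,"dy":0,"dz":-0.0045,"wx":0,"wy":0,"wz":0,"grip":1}
    - {"dx":0,"dy":0,"dz":-0.001,"wx":0,"wy":0,"wz":0,"grip":1}
    - {"dx":0,"dy":0,"dz":0,"wx":0,"wy":0,"wz":0,"grip":1}

```text
time_s: 7.33
tcp_pos: [0.5941, 0.0959, 0.033]
tool_rot: [-0.326, 0.628, -0.628, 0.323]
wrist_force: [-0.2, 0.7, 1.0]
gripper_width: 0.0363
```

```bash
python3 - <<'E'
from h import *
go(.5945,.0955,.033,54.5)
E
```

```text
t 7.3333 pos [0.5941 0.0959 0.033 ] w 0.0363 F [-0.2  0.7  1. ] shift [ 0.0004 -0.0005  0.    ] turn [ 0.0002 -0.0005 -0.0004] deg [ 0.06 -0.18 -0.13] j [ 0.48  0.39 -0.34 -0.   -0.84  0.47]
```

Request:
apply_moves:
  plan:
    - {"dx":0,"dy":0,"dz":0,"wx":0,"wy":0,"wz":0,"grip":-0.1}
    - {"dx":0,"dy":0,"dz":0,"wx":0,"wy":0,"wz":0,"grip":-0.3}
    - {"dx":0,"dy":0,"dz":0,"wx":0,"wy":0,"wz":0,"grip":-0.6}
    - {"dx":0,"dy":0,"dz":0,"wx":0,"wy":0,"wz":0,"grip":-0.6}
    - {"dx":0,"dy":0,"dz":0,"wx":0,"wy":0,"wz":0,"grip":-0.6}
    - {"dx":0,"dy":0,"dz":0,"wx":0,"wy":0,"wz":0,"grip":-0.6}

```text
time_s: 7.83
tcp_pos: [0.596, 0.0964, 0.0351]
tool_rot: [0.324, -0.628, 0.628, -0.325]
wrist_force: [0.3, 0.2, -0.4]
gripper_width: 0.068
```

```bash
python3 - <<'E'
from h import *
go(.5945,.0955,.033,54.5)
snap("w7",.5945,.0955,[.004,.067,.094],n=266)
E
```

```text
t 7.8333 pos [0.596  0.0964 0.0351] w 0.068 F [ 0.3  0.2 -0.4] shift [-0.0018 -0.0011 -0.0026] turn [-0.      0.0001 -0.0004] deg [-0.02  0.05 -0.15] j [ 0.48  0.38 -0.34  0.   -0.84  0.47]
[0.596  0.0964 0.0351] 7.8333 [ 0.3  0.2 -0.4] 0.06800925957525561
```

View pics/w7.png

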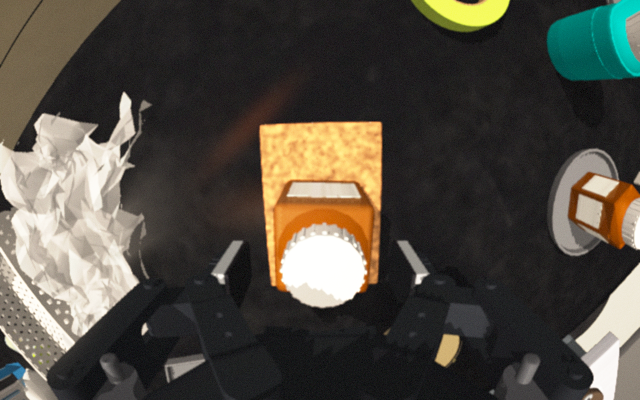

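View pics/w7r.png

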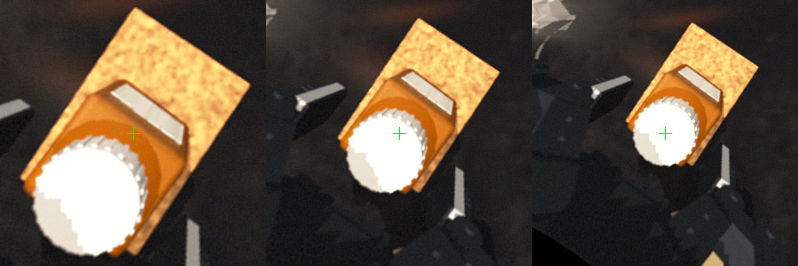

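Square jar is centred on the mat. Next the hex jar.

Request:
apply_moves:
  plan:
    - {"dx":0,"dy":0,"dz":0.02,"wx":0,"wy":0,"wz":0,"grip":-0.6}
    - {"dx":0,"dy":0,"dz":0.03,"wx":0,"wy":0,"wz":0,"grip":-0.6}
    - {"dx":0,"dy":0,"dz":0.03,"wx":0,"wy":0,"wz":0,"grip":-0.6}
    - {"dx":0,"dy":0,"dz":0.02,"wx":0,"wy":0,"wz":0,"grip":-0.6}
    - {"dx":-0.017,"dy":-0.025,"dz":0.006,"wx":0,"wy":0,"wz":0,"grip":-0.6}
    - {"dx":-0.02,"dy":-0.03,"dz":0,"wx":0,"wy":0,"wz":0,"grip":-0.6}
    - {"dx":-0.02,"dy":-0.03,"dz":0,"wx":0,"wy":0,"wz":0,"grip":-0.6}
    - {"dx":-0.02,"dy":-0.03,"dz":0,"wx":0,"wy":0,"wz":0,"grip":-0.6}
    - {"dx":-0.02,"dy":-0.03,"dz":0,"wx":0,"wy":0,"wz":0,"grip":-0.6}
    - {"dx":-0.02,"dy":-0.03,"dz":0,"wx":0,"wy":0,"wz":0,"grip":-0.6}
    - {"dx":-0.02,"dy":-0.03,"dz":0,"wx":0,"wy":0,"wz":0,"grip":-0.6}
    - {"dx":-0.018,"dy":-0.027,"dz":0,"wx":0,"wy":0,"wz":0,"grip":-0.6}
    - {"dx":-0.009,"dy":-0.013,"dz":0,"wx":0,"wy":0,"wz":0,"grip":-0.6}
    - {"dx":-0.003,"dy":-0.005,"dz":0,"wx":0,"wy":0,"wz":0,"grip":-0.6}
    - {"dx":0,"dy":0,"dz":0,"wx":0,"wy":0,"wz":0,"grip":-0.6}
    - {"dx":0,"dy":0,"dz":0,"wx":0,"wy":0,"wz":0,"grip":-0.6}

```text
time_s: 9.22
tcp_pos: [0.4561, -0.1101, 0.1248]
tool_rot: [0.324, -0.627, 0.629, -0.327]
wrist_force: [0.0, 0.4, -0.6]
gripper_width: 0.0682
```

```bash
python3 - <<'E'
from h import *
go(.455,-.1135,.1,54.5)
snap("w8",.455,-.1135,[.011,.060,.084],n=266)
E
```

```text
t 9.2167 pos [ 0.4561 -0.1101  0.1248] w 0.0682 F [ 0.   0.4 -0.6] shift [-0.0014 -0.0042 -0.031 ] turn [-0.      0.0009 -0.0008] deg [-0.01  0.31 -0.27] j [ 0.18  0.07 -0.53  0.   -0.97  0.77]
[ 0.4561 -0.1101  0.1248] 9.2167 [ 0.   0.4 -0.6] 0.06823777451856652
```

View pics/w8r.png

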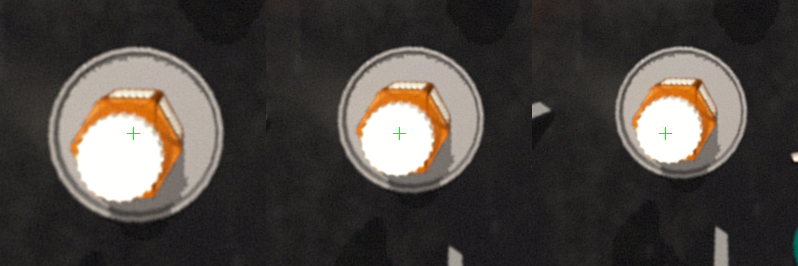

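Request:
apply_moves:
  plan:
    - {"dx":0,"dy":-0.006,"dz":-0.02,"wx":0,"wy":0.0009,"wz":-0.0008,"grip":-0.6}
    - {"dx":0,"dy":0,"dz":-0.025,"wx":0,"wy":0,"wz":0,"grip":-0.6}
    - {"dx":0,"dy":0,"dz":-0.025,"wx":0,"wy":0,"wz":0,"grip":-0.6}
    - {"dx":0,"dy":0,"dz":-0.02,"wx":0,"wy":0,"wz":0,"grip":-0.6}
    - {"dx":0,"dy":0,"dz":-0.01,"wx":0,"wy":0,"wz":0,"grip":-0.6}
    - {"dx":0,"dy":0,"dz":0,"wx":0,"wy":0,"wz":0,"grip":-0.6}
    - {"dx":0,"dy":0,"dz":0,"wx":0,"wy":0,"wz":0,"grip":-0.6}

```text
time_s: 9.85
tcp_pos: [0.4633, -0.1097, 0.0426]
tool_rot: [0.325, -0.627, 0.628, -0.327]
wrist_force: [0.1, -0.4, -0.0]
gripper_width: 0.0683
```

```bash
python3 - <<'E'
from h import *
go(.456,-.115,.026,54.5)
E
```

```text
t 9.85 pos [ 0.4633 -0.1097  0.0426] w 0.0683 F [ 0.1 -0.4 -0. ] shift [-0.0091 -0.0066 -0.0208] turn [ 0.      0.0006 -0.0012] deg [ 0.02  0.21 -0.43] j [ 0.18  0.19 -0.62  0.   -0.76  0.77]
```

Request:
apply_moves:
  plan:
    - {"dx":-0.009,"dy":-0.0066,"dz":-0.006,"wx":0,"wy":0.0006,"wz":-0.001,"grip":-0.6}
    - {"dx":-0.001,"dy":-0.001,"dz":-0.008,"wx":0,"wy":0,"wz":0,"grip":-0.6}
    - {"dx":-0.001,"dy":-0.001,"dz":-0.004,"wx":0,"wy":0,"wz":0,"grip":-0.6}
    - {"dx":0,"dy":0,"dz":0,"wx":0,"wy":0,"wz":0,"grip":-0.6}

```text
time_s: 10.18
tcp_pos: [0.4559, -0.1164, 0.0291]
tool_rot: [0.323, -0.628, 0.629, -0.325]
wrist_force: [-0.3, -0.3, -0.6]
gripper_width: 0.0687
```

```bash
python3 - <<'E'
from h import *
go(.456,-.115,.026,54.5)
E
```

```text
t 10.1833 pos [ 0.4559 -0.1164  0.0291] w 0.0687 F [-0.3 -0.3 -0.6] shift [ 0.0001  0.0017 -0.0039] turn [ 0.      0.0005 -0.0003] deg [ 0.    0.19 -0.12] j [ 0.17  0.2  -0.64  0.   -0.72  0.78]
```

Request:
apply_moves:
  plan:
    - {"dx":0,"dy":0.0015,"dz":-0.0035,"wx":0,"wy":0.0005,"wz":0,"grip":-0.6}
    - {"dx":0,"dy":0,"dz":0,"wx":0,"wy":0,"wz":0,"grip":-0.2}
    - {"dx":0,"dy":0,"dz":0,"wx":0,"wy":0,"wz":0,"grip":0.1}
    - {"dx":0,"dy":0,"dz":0,"wx":0,"wy":0,"wz":0,"grip":1}
    - {"dx":0,"dy":0,"dz":0,"wx":0,"wy":0,"wz":0,"grip":1}
    - {"dx":0,"dy":0,"dz":0,"wx":0,"wy":0,"wz":0,"grip":1}
    - {"dx":0,"dy":0,"dz":0,"wx":0,"wy":0,"wz":0,"grip":1}
    - {"dx":0,"dy":0,"dz":0,"wx":0,"wy":0,"wz":0,"grip":1}
  force: 60

```text
time_s: 10.85
tcp_pos: [0.4565, -0.1153, 0.0273]
tool_rot: [0.324, -0.628, 0.629, -0.325]
wrist_force: [1.1, -0.6, -1.8]
gripper_width: 0.0356
```

```bash
python3 - <<'E'
from h import *
go(.456,-.115,.026,54.5)
snap("w9",.455,-.1135,[.011,.060,.084],n=266)
E
```

```text
t 10.85 pos [ 0.4565 -0.1153  0.0273] w 0.0356 F [ 1.1 -0.6 -1.8] shift [-0.0006  0.0004 -0.0017] turn [-0.      0.0003 -0.0003] deg [-0.01  0.1  -0.09] j [ 0.17  0.2  -0.64  0.   -0.72  0.78]
[ 0.4565 -0.1153  0.0273] 10.85 [ 1.1 -0.6 -1.8] 0.035615837464603
```

View pics/w9.png

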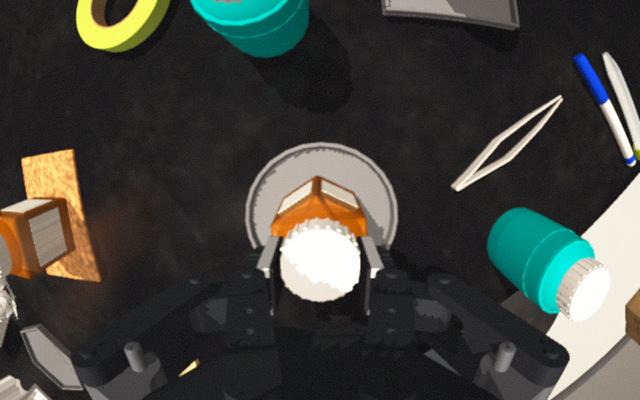

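Request:
apply_moves:
  plan:
    - {"dx":0,"dy":0,"dz":0.01,"wx":0,"wy":0,"wz":0,"grip":1}
    - {"dx":0,"dy":0,"dz":0.02,"wx":0,"wy":0,"wz":0,"grip":1}
    - {"dx":0,"dy":0,"dz":0.025,"wx":0,"wy":0,"wz":0,"grip":1}
    - {"dx":0,"dy":0,"dz":0.02,"wx":0,"wy":0,"wz":0,"grip":1}
    - {"dx":0,"dy":0.012,"dz":0.01,"wx":0,"wy":0,"wz":0,"grip":1}
    - {"dx":0.002,"dy":0.024,"dz":0.002,"wx":0,"wy":0,"wz":0,"grip":1}
    - {"dx":0.003,"dy":0.03,"dz":0.002,"wx":0,"wy":0,"wz":-0.006,"grip":1}
    - {"dx":0.003,"dy":0.03,"dz":0.002,"wx":0,"wy":0,"wz":-0.006,"grip":1}
    - {"dx":0.003,"dy":0.03,"dz":0.002,"wx":0,"wy":0,"wz":-0.006,"grip":1}
    - {"dx":0.003,"dy":0.03,"dz":0,"wx":0,"wy":0,"wz":-0.006,"grip":1}
    - {"dx":0.003,"dy":0.03,"dz":0,"wx":0,"wy":0,"wz":0,"grip":1}
    - {"dx":0.003,"dy":0.03,"dz":0,"wx":0,"wy":0,"wz":0,"grip":1}
    - {"dx":0.003,"dy":0.03,"dz":0,"wx":0,"wy":0,"wz":0,"grip":1}
    - {"dx":0.003,"dy":0.03,"dz":0,"wx":0,"wy":0,"wz":0,"grip":1}
    - {"dx":0.003,"dy":0.025,"dz":0,"wx":0,"wy":0,"wz":0,"grip":1}
    - {"dx":0.002,"dy":0.015,"dz":0,"wx":0,"wy":0,"wz":0,"grip":1}
    - {"dx":0,"dy":0.006,"dz":0,"wx":0,"wy":0,"wz":0,"grip":1}
    - {"dx":0,"dy":0,"dz":0,"wx":0,"wy":0,"wz":0,"grip":1}

```text
time_s: 12.4
tcp_pos: [0.4764, 0.1593, 0.1106]
tool_rot: [-0.271, 0.653, -0.652, 0.274]
wrist_force: [-0.9, -0.4, -2.3]
gripper_width: 0.0357
```

```bash
python3 - <<'E'
from h import *
go(.494,.306,.08,45)
E
```

```text
t 12.4 pos [0.4764 0.1593 0.1106] w 0.0357 F [-0.9 -0.4 -2.3] shift [ 0.0219  0.1834 -0.0383] turn [-0.0006  0.0004 -0.0009] deg [-0.21  0.13 -0.31] j [ 0.71  0.14 -0.48 -0.   -0.94  0.08]
```

Request:
apply_moves:
  plan:
    - {"dx":0.003,"dy":0.024,"dz":0,"wx":0,"wy":0,"wz":0,"grip":1}
    - {"dx":0.003,"dy":0.026,"dz":-0.004,"wx":0,"wy":0,"wz":0,"grip":1}
    - {"dx":0.003,"dy":0.026,"dz":-0.004,"wx":0,"wy":0,"wz":0,"grip":1}
    - {"dx":0.003,"dy":0.026,"dz":-0.004,"wx":0,"wy":0,"wz":0,"grip":1}
    - {"dx":0.003,"dy":0.026,"dz":-0.004,"wx":0,"wy":0,"wz":0,"grip":1}
    - {"dx":0.003,"dy":0.02,"dz":0,"wx":0,"wy":0,"wz":0,"grip":1}
    - {"dx":0.002,"dy":0.012,"dz":0,"wx":0,"wy":0,"wz":0,"grip":1}
    - {"dx":0,"dy":0.006,"dz":0,"wx":0,"wy":0,"wz":0,"grip":1}
    - {"dx":0,"dy":0,"dz":0,"wx":0,"wy":0,"wz":0,"grip":1}
    - {"dx":0,"dy":0,"dz":0,"wx":0,"wy":0,"wz":0,"grip":1}

```text
time_s: 13.23
tcp_pos: [0.4911, 0.2915, 0.0972]
tool_rot: [-0.271, 0.654, -0.653, 0.27]
wrist_force: [-0.8, -0.0, -1.1]
gripper_width: 0.0356
```

```bash
python3 - <<'E'
from h import *
go(.494,.306,.08,45)
E
```

```text
t 13.2333 pos [0.4911 0.2915 0.0972] w 0.0356 F [-0.8 -0.  -1.1] shift [ 0.0036  0.0182 -0.0214] turn [-0.0002 -0.0002  0.0001] deg [-0.06 -0.07  0.03] j [ 0.88  0.27 -0.35 -0.   -0.95 -0.09]
```

Request:
apply_moves:
  plan:
    - {"dx":0.003,"dy":0.012,"dz":-0.01,"wx":0,"wy":0,"wz":0,"grip":1}
    - {"dx":0.001,"dy":0.007,"dz":-0.01,"wx":0,"wy":0,"wz":0,"grip":1}
    - {"dx":0,"dy":0,"dz":-0.01,"wx":0,"wy":0,"wz":0,"grip":1}
    - {"dx":0,"dy":0,"dz":-0.01,"wx":0,"wy":0,"wz":0,"grip":1}
    - {"dx":0,"dy":0,"dz":0,"wx":0,"wy":0,"wz":0,"grip":1}
    - {"dx":0,"dy":0,"dz":0,"wx":0,"wy":0,"wz":0,"grip":1}

```text
time_s: 13.73
tcp_pos: [0.4939, 0.3049, 0.0618]
tool_rot: [-0.27, 0.654, -0.653, 0.269]
wrist_force: [0.1, 0.4, -1.3]
gripper_width: 0.0359
```

```bash
python3 - <<'E'
from h import *
go(.494,.306,.0275,45)
snap("w10",.494,.306,[.011,.060,.084],n=266)
cv2.imwrite("pics/s10.png",cv2.resize(env.camera("side")[110:230,200:360,::-1],(800,600),interpolation=cv2.INTER_CUBIC))
E
```

```text
t 13.7333 pos [0.4939 0.3049 0.0618] w 0.0359 F [ 0.1  0.4 -1.3] shift [ 0.0001  0.0014 -0.0429] turn [-0.     -0.0004  0.0004] deg [-0.01 -0.13  0.16] j [ 0.89  0.32 -0.37 -0.   -0.88 -0.1 ]
[0.4939 0.3049 0.0618] 13.7333 [ 0.1  0.4 -1.3] 0.03588859682495735
```

View pics/w10.png

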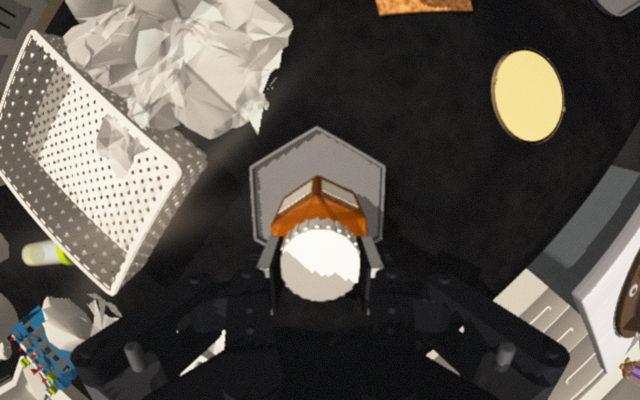

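View pics/s10.png

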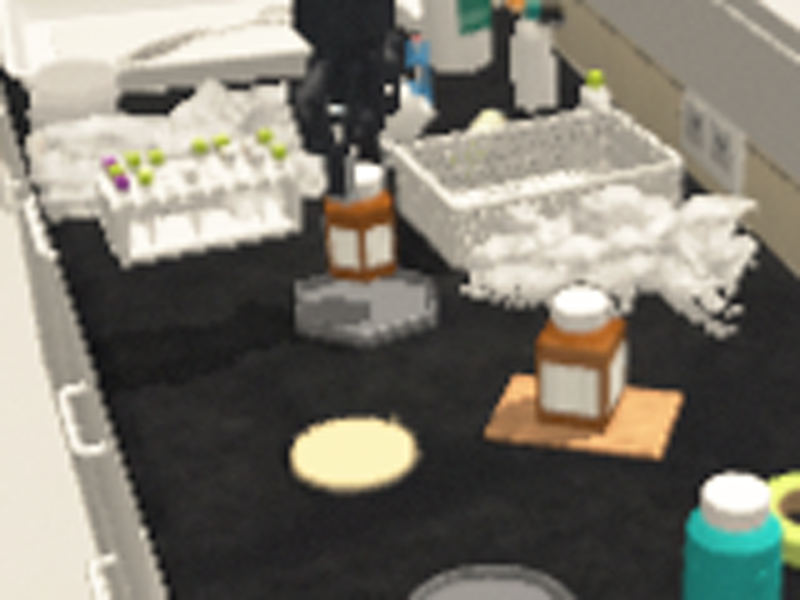

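Aligned with the tray. Lowering.

Request:
apply_moves:
  plan:
    - {"dx":0,"dy":0.0015,"dz":-0.01,"wx":0,"wy":0,"wz":0,"grip":1}
    - {"dx":0,"dy":0,"dz":-0.012,"wx":0,"wy":0,"wz":0,"grip":1}
    - {"dx":0,"dy":0,"dz":-0.008,"wx":0,"wy":0,"wz":0,"grip":1}
    - {"dx":0,"dy":0,"dz":-0.004,"wx":0,"wy":0,"wz":0,"grip":1}
    - {"dx":0,"dy":0,"dz":0,"wx":0,"wy":0,"wz":0,"grip":1}
    - {"dx":0,"dy":0,"dz":0,"wx":0,"wy":0,"wz":0,"grip":1}

```text
time_s: 14.33
tcp_pos: [0.4942, 0.3063, 0.0327]
tool_rot: [-0.27, 0.654, -0.653, 0.269]
wrist_force: [-0.3, -0.5, -1.7]
gripper_width: 0.0361
```

```bash
python3 - <<'E'
from h import *
go(.494,.306,.0275,45)
E
```

```text
t 14.3333 pos [0.4942 0.3063 0.0327] w 0.0361 F [-0.3 -0.5 -1.7] shift [-0.0003 -0.0004 -0.0065] turn [-0.0002 -0.0002  0.0005] deg [-0.09 -0.07  0.18] j [ 0.89  0.36 -0.39 -0.   -0.82 -0.11]
```

Request:
apply_moves:
  plan:
    - {"dx":0,"dy":0,"dz":-0.0045,"wx":0,"wy":0,"wz":0,"grip":1}
    - {"dx":0,"dy":0,"dz":-0.0015,"wx":0,"wy":0,"wz":0,"grip":1}
    - {"dx":0,"dy":0,"dz":0,"wx":0,"wy":0,"wz":0,"grip":1}

```text
time_s: 14.58
tcp_pos: [0.4944, 0.3065, 0.0277]
tool_rot: [-0.27, 0.654, -0.653, 0.27]
wrist_force: [0.4, -0.2, -1.8]
gripper_width: 0.0361
```

```bash
python3 - <<'E'
from h import *
go(.494,.306,.0275,45)
E
```

```text
t 14.5833 pos [0.4944 0.3065 0.0277] w 0.0361 F [ 0.4 -0.2 -1.8] shift [-0.0005 -0.0006 -0.0003] turn [-0.0003 -0.0001  0.0005] deg [-0.1  -0.05  0.17] j [ 0.89  0.36 -0.4  -0.   -0.81 -0.11]
```

Still bearing the full weight (−1.8 N), so down another 1–2 mm.

Request:
apply_moves:
  plan:
    - {"dx":0,"dy":0,"dz":-0.002,"wx":0,"wy":0,"wz":0,"grip":1}
    - {"dx":0,"dy":0,"dz":0,"wx":0,"wy":0,"wz":0,"grip":1}

```text
time_s: 14.75
tcp_pos: [0.4949, 0.3069, 0.0278]
tool_rot: [-0.269, 0.654, -0.653, 0.27]
wrist_force: [-0.3, -0.4, -1.3]
gripper_width: 0.0356
```

Request:
apply_moves:
  plan:
    - {"dx":0,"dy":0,"dz":-0.003,"wx":0,"wy":0,"wz":0,"grip":1}
    - {"dx":0,"dy":0,"dz":0,"wx":0,"wy":0,"wz":0,"grip":1}

```text
time_s: 14.92
tcp_pos: [0.4957, 0.3075, 0.0279]
tool_rot: [-0.269, 0.654, -0.653, 0.271]
wrist_force: [0.5, 0.5, -2.0]
gripper_width: 0.0356
```

```bash
python3 - <<'E'
from h import *
go(.494,.306,.0265,45)
cv2.imwrite("pics/s11.png",cv2.resize(env.camera("side")[135:195,230:310,::-1],(800,600),interpolation=cv2.INTER_CUBIC))
go(.494,.306,.0265,45)
E
```

```text
t 14.9167 pos [0.4957 0.3075 0.0279] w 0.0356 F [ 0.5  0.5 -2. ] shift [-0.0021 -0.0019 -0.0017] turn [-0.0006  0.0004  0.0002] deg [-0.2   0.14  0.07] j [ 0.89  0.36 -0.4  -0.   -0.8  -0.11]
t 14.9667 pos [0.4958 0.3077 0.0279] w 0.0358 F [-0.3  0.6 -1.2] shift [-0.0023 -0.0022 -0.0017] turn [-0.0006  0.0004  0.0002] deg [-0.23  0.16  0.07] j [ 0.89  0.36 -0.4  -0.   -0.8  -0.11]
```

View pics/s11.png

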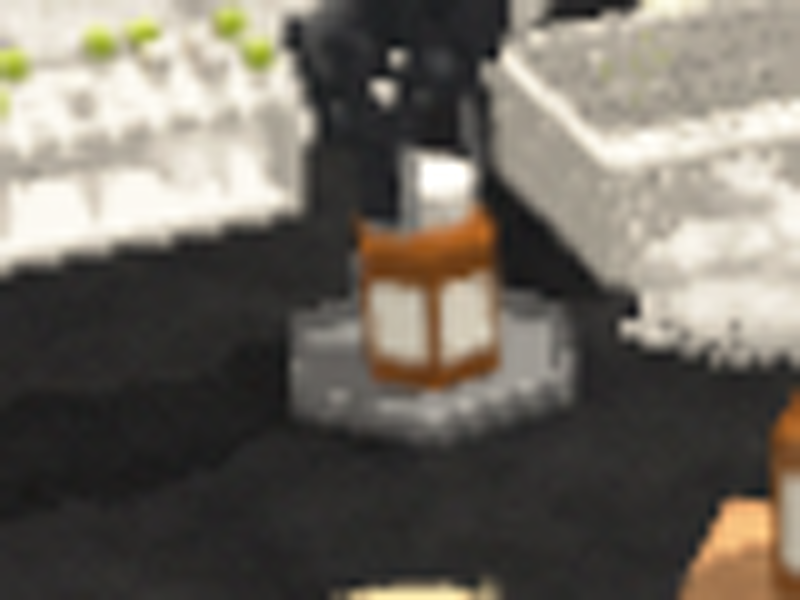

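Request:
apply_moves:
  plan:
    - {"dx":-0.0022,"dy":-0.002,"dz":-0.0015,"wx":-0.0006,"wy":0.0004,"wz":0,"grip":1}
    - {"dx":0,"dy":0,"dz":-0.001,"wx":0,"wy":0,"wz":0,"grip":1}

```text
time_s: 15.13
tcp_pos: [0.4951, 0.307, 0.0272]
tool_rot: [-0.269, 0.654, -0.653, 0.271]
wrist_force: [-5.8, -2.0, 13.8]
gripper_width: 0.0359
```

Firm contact now (13.8 N), so the jar is seated. Releasing.

Request:
apply_moves:
  plan:
    - {"dx":0,"dy":0,"dz":0.0005,"wx":0,"wy":0,"wz":0,"grip":1}
    - {"dx":0,"dy":0,"dz":0,"wx":0,"wy":0,"wz":0,"grip":-0.1}
    - {"dx":0,"dy":0,"dz":0,"wx":0,"wy":0,"wz":0,"grip":-0.3}
    - {"dx":0,"dy":0,"dz":0,"wx":0,"wy":0,"wz":0,"grip":-0.6}
    - {"dx":0,"dy":0,"dz":0,"wx":0,"wy":0,"wz":0,"grip":-0.6}
    - {"dx":0,"dy":0,"dz":0,"wx":0,"wy":0,"wz":0,"grip":-0.6}
    - {"dx":0,"dy":0,"dz":0.01,"wx":0,"wy":0,"wz":0,"grip":-0.6}
    - {"dx":0,"dy":0,"dz":0.02,"wx":0,"wy":0,"wz":0,"grip":-0.6}
    - {"dx":0,"dy":0,"dz":0.03,"wx":0,"wy":0,"wz":0,"grip":-0.6}
    - {"dx":0,"dy":0,"dz":0.03,"wx":0,"wy":0,"wz":0,"grip":-0.6}
    - {"dx":0,"dy":0,"dz":0.02,"wx":0,"wy":0,"wz":0,"grip":-0.6}
    - {"dx":0,"dy":0,"dz":0,"wx":0,"wy":0,"wz":0,"grip":-0.6}

```text
time_s: 16.13
tcp_pos: [0.4938, 0.3049, 0.1191]
tool_rot: [0.271, -0.653, 0.654, -0.27]
wrist_force: [-0.5, -0.3, 0.9]
gripper_width: 0.0684
```

```bash
python3 - <<'E'
from h import *
go(.557,-.304,.16,54.5)
snap("w12",.494,.306,[.011,.060,.084],n=266)
E
```

```text
t 16.1333 pos [0.4938 0.3049 0.1191] w 0.0684 F [-0.5 -0.3  0.9] shift [ 0.079  -0.7612  0.0511] turn [ 0.0005 -0.0001  0.0265] deg [ 0.17 -0.03  9.54] j [ 0.89  0.26 -0.3   0.   -1.01 -0.11]
[0.4938 0.3049 0.1191] 16.1333 [-0.5 -0.3  0.9] 0.0683907662600964
```

View pics/w12r.png

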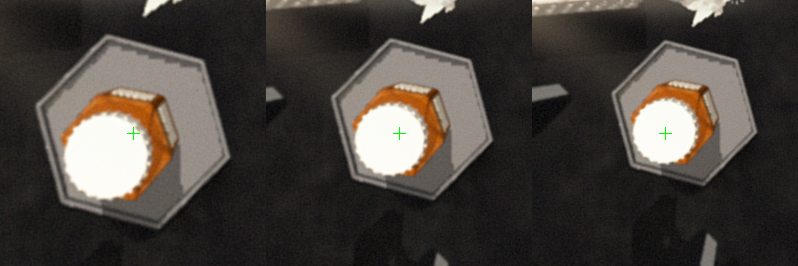

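Hex jar is placed within about 1–2 mm of the tray's middle. Now travelling to the brown round jar in the square tray.

Request:
apply_moves:
  plan:
    - {"dx":0.001,"dy":-0.015,"dz":0.01,"wx":0,"wy":0,"wz":0,"grip":-0.6}
    - {"dx":0.003,"dy":-0.03,"dz":0.006,"wx":0,"wy":0,"wz":0,"grip":-0.6}
    - {"dx":0.004,"dy":-0.038,"dz":0.004,"wx":0,"wy":0,"wz":0,"grip":-0.6}
    - {"dx":0.004,"dy":-0.038,"dz":0.002,"wx":0,"wy":0,"wz":0,"grip":-0.6}
    - {"dx":0.004,"dy":-0.038,"dz":0.002,"wx":0,"wy":0,"wz":0,"grip":-0.6}
    - {"dx":0.004,"dy":-0.038,"dz":0.002,"wx":0,"wy":0,"wz":0,"grip":-0.6}
    - {"dx":0.004,"dy":-0.038,"dz":0.002,"wx":0,"wy":0,"wz":0,"grip":-0.6}
    - {"dx":0.004,"dy":-0.038,"dz":0.002,"wx":0,"wy":0,"wz":0,"grip":-0.6}
    - {"dx":0.004,"dy":-0.038,"dz":0.002,"wx":0,"wy":0,"wz":0,"grip":-0.6}
    - {"dx":0.004,"dy":-0.038,"dz":0.002,"wx":0,"wy":0,"wz":0,"grip":-0.6}
    - {"dx":0.004,"dy":-0.038,"dz":0.002,"wx":0,"wy":0,"wz":0,"grip":-0.6}
    - {"dx":0.004,"dy":-0.038,"dz":0.002,"wx":0,"wy":0,"wz":0,"grip":-0.6}
    - {"dx":0.004,"dy":-0.038,"dz":0.002,"wx":0,"wy":0,"wz":0,"grip":-0.6}
    - {"dx":0.004,"dy":-0.038,"dz":0.002,"wx":0,"wy":0,"wz":0,"grip":-0.6}
    - {"dx":0.004,"dy":-0.038,"dz":0.002,"wx":0,"wy":0,"wz":0,"grip":-0.6}
    - {"dx":0.004,"dy":-0.038,"dz":0.002,"wx":0,"wy":0,"wz":0,"grip":-0.6}
    - {"dx":0.003,"dy":-0.03,"dz":0,"wx":0,"wy":0,"wz":0,"grip":-0.6}
    - {"dx":0.002,"dy":-0.015,"dz":0,"wx":0,"wy":0,"wz":0,"grip":-0.6}
    - {"dx":0,"dy":0,"dz":0,"wx":0,"wy":0,"wz":0,"grip":-0.6}

```text
time_s: 17.77
tcp_pos: [0.5311, -0.2253, 0.1501]
tool_rot: [-0.278, 0.653, -0.653, 0.264]
wrist_force: [1.0, 0.3, 0.3]
gripper_width: 0.0681
```

```bash
python3 - <<'E'
from h import *
go(.557,-.304,.15,45)
E
```

```text
t 17.7667 pos [ 0.5311 -0.2253  0.1501] w 0.0681 F [1.  0.3 0.3] shift [ 0.0324 -0.0983 -0.0001] turn [ 0.0012 -0.003  -0.0002] deg [ 0.42 -1.06 -0.07] j [-0.06  0.24 -0.26  0.01 -1.09  0.84]
```

Request:
apply_moves:
  plan:
    - {"dx":0.008,"dy":-0.024,"dz":0,"wx":0.001,"wy":-0.002,"wz":0,"grip":-0.6}
    - {"dx":0.01,"dy":-0.028,"dz":0,"wx":0,"wy":-0.001,"wz":0,"grip":-0.6}
    - {"dx":0.008,"dy":-0.024,"dz":0,"wx":0,"wy":0,"wz":0,"grip":-0.6}
    - {"dx":0.005,"dy":-0.015,"dz":0,"wx":0,"wy":0,"wz":0,"grip":-0.6}
    - {"dx":0,"dy":0,"dz":0,"wx":0,"wy":0,"wz":0,"grip":-0.6}
    - {"dx":0,"dy":0,"dz":0,"wx":0,"wy":0,"wz":0,"grip":-0.6}

```text
time_s: 18.27
tcp_pos: [0.552, -0.3008, 0.1472]
tool_rot: [-0.272, 0.655, -0.652, 0.269]
wrist_force: [-1.3, 0.1, -0.0]
gripper_width: 0.0681
```

```bash
python3 - <<'E'
from h import *
go(.557,-.304,.12,45)
snap("w13",.557,-.304,[.011,.077,.104],n=266)
E
```

```text
t 18.2667 pos [ 0.552  -0.3008  0.1472] w 0.0681 F [-1.3  0.1 -0. ] shift [ 0.0062 -0.004  -0.034 ] turn [-0.0003 -0.0009  0.0002] deg [-0.1  -0.33  0.07] j [-0.19  0.32 -0.15 -0.   -1.11  0.97]
[ 0.552  -0.3008  0.1472] 18.2667 [-1.3  0.1 -0. ] 0.06811453990239942
```

View pics/w13r.png

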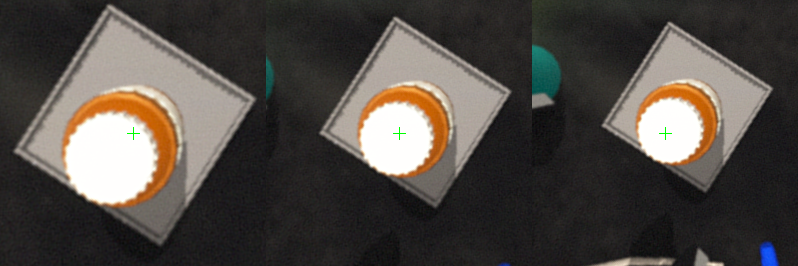

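View pics/w13.png

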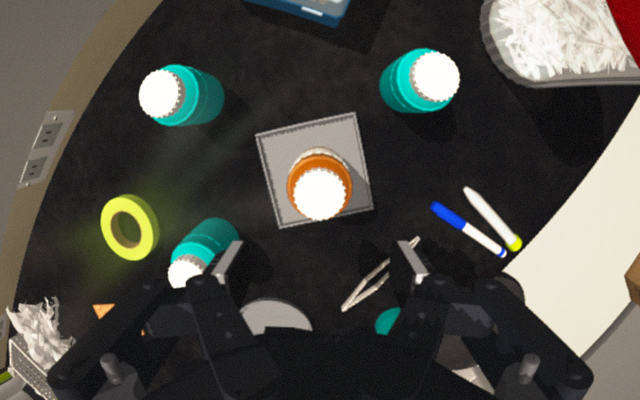

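Candidates in this view are the brown jar at (320,190) in the square tray and turquoise look-alikes at (178,95), (424,78), (205,252) and (390,320). The brown one is the target. Descending on it.

Request:
apply_moves:
  plan:
    - {"dx":0.007,"dy":-0.006,"dz":-0.015,"wx":0,"wy":-0.0009,"wz":0,"grip":-0.6}
    - {"dx":0,"dy":0,"dz":-0.02,"wx":0,"wy":0,"wz":0,"grip":-0.6}
    - {"dx":0,"dy":0,"dz":-0.02,"wx":0,"wy":0,"wz":0,"grip":-0.6}
    - {"dx":0,"dy":0,"dz":-0.015,"wx":0,"wy":0,"wz":0,"grip":-0.6}
    - {"dx":0,"dy":0,"dz":0,"wx":0,"wy":0,"wz":0,"grip":-0.6}
    - {"dx":0,"dy":0,"dz":0,"wx":0,"wy":0,"wz":0,"grip":-0.6}

```text
time_s: 18.82
tcp_pos: [0.5572, -0.2998, 0.0911]
tool_rot: [-0.271, 0.653, -0.652, 0.273]
wrist_force: [-0.3, -0.7, 0.7]
gripper_width: 0.0682
```

```bash
python3 - <<'E'
from h import *
go(.558,-.3055,.044,45)
E
```

```text
t 18.8167 pos [ 0.5572 -0.2998  0.0911] w 0.0682 F [-0.3 -0.7  0.7] shift [ 0.001  -0.0072 -0.0588] turn [-0.0003  0.0003 -0.0006] deg [-0.12  0.1  -0.22] j [-0.19  0.37 -0.22 -0.   -0.99  0.98]
```

Request:
apply_moves:
  plan:
    - {"dx":0,"dy":-0.006,"dz":-0.004,"wx":0,"wy":0,"wz":0,"grip":-0.6}
    - {"dx":0,"dy":-0.002,"dz":-0.012,"wx":0,"wy":0,"wz":0,"grip":-0.6}
    - {"dx":-0.001,"dy":-0.001,"dz":-0.012,"wx":0,"wy":0,"wz":0,"grip":-0.6}
    - {"dx":-0.001,"dy":-0.001,"dz":-0.012,"wx":0,"wy":0,"wz":0,"grip":-0.6}
    - {"dx":-0.001,"dy":0,"dz":-0.008,"wx":0,"wy":0,"wz":0,"grip":-0.6}
    - {"dx":0,"dy":0,"dz":0,"wx":0,"wy":0,"wz":0,"grip":-0.6}
    - {"dx":0,"dy":0,"dz":0,"wx":0,"wy":0,"wz":0,"grip":-0.6}

```text
time_s: 19.4
tcp_pos: [0.5555, -0.3076, 0.0515]
tool_rot: [0.271, -0.652, 0.653, -0.274]
wrist_force: [1.0, 0.1, 0.1]
gripper_width: 0.0683
```

```bash
python3 - <<'E'
from h import *
go(.558,-.3055,.044,45)
E
```

```text
t 19.4 pos [ 0.5555 -0.3076  0.0515] w 0.0683 F [1.  0.1 0.1] shift [ 0.0031  0.0026 -0.0093] turn [-0.0002  0.0008 -0.0009] deg [-0.07  0.28 -0.31] j [-0.2   0.41 -0.26 -0.   -0.9   0.99]
```

Request:
apply_moves:
  plan:
    - {"dx":0.003,"dy":0.0025,"dz":-0.006,"wx":0,"wy":0.0008,"wz":-0.0005,"grip":-0.6}
    - {"dx":0,"dy":0,"dz":-0.003,"wx":0,"wy":0,"wz":0,"grip":-0.6}
    - {"dx":0,"dy":0,"dz":0,"wx":0,"wy":0,"wz":0,"grip":-0.2}
    - {"dx":0,"dy":0,"dz":0,"wx":0,"wy":0,"wz":0,"grip":0.1}
    - {"dx":0,"dy":0,"dz":0,"wx":0,"wy":0,"wz":0,"grip":1}
    - {"dx":0,"dy":0,"dz":0,"wx":0,"wy":0,"wz":0,"grip":1}
    - {"dx":0,"dy":0,"dz":0,"wx":0,"wy":0,"wz":0,"grip":1}
    - {"dx":0,"dy":0,"dz":0,"wx":0,"wy":0,"wz":0,"grip":1}
    - {"dx":0,"dy":0,"dz":0,"wx":0,"wy":0,"wz":0,"grip":1}
  force: 60

```text
time_s: 20.15
tcp_pos: [0.5585, -0.3059, 0.0447]
tool_rot: [-0.271, 0.653, -0.653, 0.271]
wrist_force: [1.2, -1.2, -2.1]
gripper_width: 0.0363
```

```bash
python3 - <<'E'
from h import *
go(.558,-.3055,.044,45)
snap("w14",.557,-.304,[.011,.077,.104],n=266)
E
```

```text
t 20.15 pos [ 0.5585 -0.3059  0.0447] w 0.0363 F [ 1.2 -1.2 -2.1] shift [-0.0006  0.0005 -0.0009] turn [-0.0001 -0.     -0.0003] deg [-0.02 -0.01 -0.12] j [-0.2   0.42 -0.26 -0.   -0.89  0.98]
[ 0.5585 -0.3059  0.0447] 20.15 [ 1.2 -1.2 -2.1] 0.03632891447943657
```

View pics/w14.png

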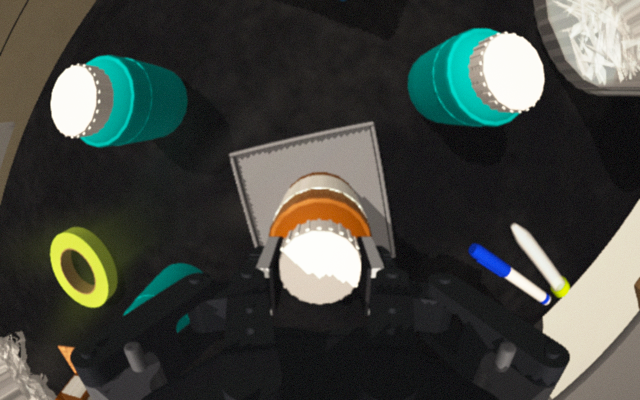

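Request:
apply_moves:
  plan:
    - {"dx":0,"dy":0,"dz":0.01,"wx":0,"wy":0,"wz":0,"grip":1}
    - {"dx":0,"dy":0,"dz":0.02,"wx":0,"wy":0,"wz":0,"grip":1}
    - {"dx":0,"dy":0,"dz":0.025,"wx":0,"wy":0,"wz":0,"grip":1}
    - {"dx":0,"dy":0,"dz":0.025,"wx":0,"wy":0,"wz":0,"grip":1}
    - {"dx":-0.005,"dy":0.01,"dz":0.01,"wx":0,"wy":0,"wz":0,"grip":1}
    - {"dx":-0.012,"dy":0.022,"dz":0,"wx":0,"wy":0,"wz":0,"grip":1}
    - {"dx":-0.014,"dy":0.026,"dz":0,"wx":0,"wy":0,"wz":0,"grip":1}
    - {"dx":-0.014,"dy":0.026,"dz":0,"wx":0,"wy":0,"wz":0,"grip":1}
    - {"dx":-0.014,"dy":0.026,"dz":0,"wx":0,"wy":0,"wz":0,"grip":1}
    - {"dx":-0.014,"dy":0.026,"dz":0,"wx":0,"wy":0,"wz":0,"grip":1}
    - {"dx":-0.014,"dy":0.026,"dz":0,"wx":0,"wy":0,"wz":0,"grip":1}
    - {"dx":-0.014,"dy":0.026,"dz":0,"wx":0,"wy":0,"wz":0,"grip":1}
    - {"dx":-0.01,"dy":0.018,"dz":0,"wx":0,"wy":0,"wz":0,"grip":1}
    - {"dx":-0.005,"dy":0.009,"dz":0,"wx":0,"wy":0,"wz":0,"grip":1}
    - {"dx":0,"dy":0,"dz":0,"wx":0,"wy":0,"wz":0,"grip":1}
    - {"dx":0,"dy":0,"dz":0,"wx":0,"wy":0,"wz":0,"grip":1}

```text
time_s: 21.53
tcp_pos: [0.4554, -0.1237, 0.1214]
tool_rot: [-0.27, 0.654, -0.652, 0.271]
wrist_force: [0.6, 0.4, -1.4]
gripper_width: 0.0363
```

```bash
python3 - <<'E'
from h import *
go(.4545,-.1145,.08,45)
E
```

```text
t 21.5333 pos [ 0.4554 -0.1237  0.1214] w 0.0363 F [ 0.6  0.4 -1.4] shift [-0.0012  0.0115 -0.0517] turn [-0.0006  0.0001 -0.    ] deg [-0.21  0.05 -0.01] j [ 0.15  0.08 -0.52 -0.   -0.97  0.64]
```

Request:
apply_moves:
  plan:
    - {"dx":-0.001,"dy":0.01,"dz":-0.005,"wx":-0.0006,"wy":0,"wz":0,"grip":1}
    - {"dx":0,"dy":0.001,"dz":-0.012,"wx":0,"wy":0,"wz":0,"grip":1}
    - {"dx":-0.001,"dy":0,"dz":-0.012,"wx":0,"wy":0,"wz":0,"grip":1}
    - {"dx":-0.001,"dy":0,"dz":-0.012,"wx":0,"wy":0,"wz":0,"grip":1}
    - {"dx":-0.001,"dy":0,"dz":-0.012,"wx":0,"wy":0,"wz":0,"grip":1}
    - {"dx":0,"dy":0,"dz":-0.006,"wx":0,"wy":0,"wz":0,"grip":1}
    - {"dx":0,"dy":0,"dz":0,"wx":0,"wy":0,"wz":0,"grip":1}
    - {"dx":0,"dy":0,"dz":0,"wx":0,"wy":0,"wz":0,"grip":1}

```text
time_s: 22.2
tcp_pos: [0.4535, -0.1166, 0.0686]
tool_rot: [0.27, -0.653, 0.654, -0.269]
wrist_force: [0.3, 0.5, -1.7]
gripper_width: 0.036
```

```bash
python3 - <<'E'
from h import *
go(.4545,-.1145,.0447,45)
snap("w15",.4545,-.1145,[.011,.077,.104],n=266)
E
```

```text
t 22.2 pos [ 0.4535 -0.1166  0.0686] w 0.036 F [ 0.3  0.5 -1.7] shift [ 0.0013  0.0026 -0.0299] turn [ 0.0002 -0.0001  0.0005] deg [ 0.08 -0.04  0.19] j [ 0.17  0.14 -0.6   0.   -0.83  0.61]
[ 0.4535 -0.1166  0.0686] 22.2 [ 0.3  0.5 -1.7] 0.036020417879979956
```

View pics/w15.png

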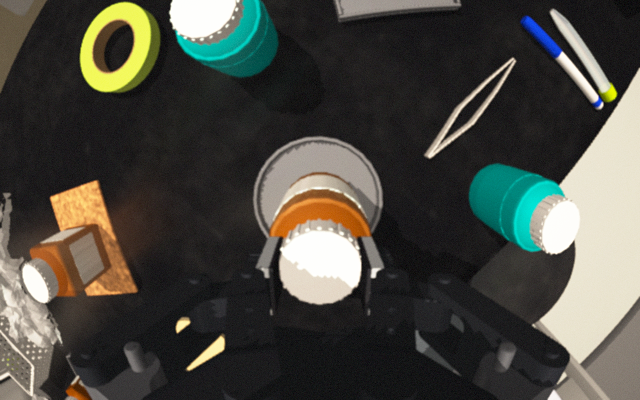

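Request:
apply_moves:
  plan:
    - {"dx":0.0012,"dy":0.0024,"dz":-0.008,"wx":0,"wy":0,"wz":0,"grip":1}
    - {"dx":0,"dy":0,"dz":-0.008,"wx":0,"wy":0,"wz":0,"grip":1}
    - {"dx":0,"dy":0,"dz":-0.006,"wx":0,"wy":0,"wz":0,"grip":1}
    - {"dx":0,"dy":0,"dz":0,"wx":0,"wy":0,"wz":0,"grip":1}
    - {"dx":0,"dy":0,"dz":0,"wx":0,"wy":0,"wz":0,"grip":1}

```text
time_s: 22.67
tcp_pos: [0.4559, -0.1145, 0.0503]
tool_rot: [0.269, -0.653, 0.654, -0.27]
wrist_force: [-0.2, 0.7, -1.9]
gripper_width: 0.0363
```

```bash
python3 - <<'E'
from h import *
go(.4545,-.1145,.0447,45)
E
```

```text
t 22.6667 pos [ 0.4559 -0.1145  0.0503] w 0.0363 F [-0.2  0.7 -1.9] shift [-0.0018 -0.     -0.0069] turn [0.0002 0.0003 0.0006] deg [0.07 0.1  0.21] j [ 0.18  0.17 -0.62  0.   -0.78  0.6 ]
```

Request:
apply_moves:
  plan:
    - {"dx":-0.002,"dy":0,"dz":-0.005,"wx":0,"wy":0,"wz":0,"grip":1}
    - {"dx":0,"dy":0,"dz":-0.0025,"wx":0,"wy":0,"wz":0,"grip":1}

```text
time_s: 22.83
tcp_pos: [0.4546, -0.1144, 0.0443]
tool_rot: [0.269, -0.653, 0.654, -0.27]
wrist_force: [-6.3, -2.5, 19.5]
gripper_width: 0.0362
```

Contact. Releasing and rising.

Request:
apply_moves:
  plan:
    - {"dx":0,"dy":0,"dz":0.0005,"wx":0,"wy":0,"wz":0,"grip":1}
    - {"dx":0,"dy":0,"dz":0,"wx":0,"wy":0,"wz":0,"grip":-0.1}
    - {"dx":0,"dy":0,"dz":0,"wx":0,"wy":0,"wz":0,"grip":-0.3}
    - {"dx":0,"dy":0,"dz":0,"wx":0,"wy":0,"wz":0,"grip":-0.6}
    - {"dx":0,"dy":0,"dz":0,"wx":0,"wy":0,"wz":0,"grip":-0.6}
    - {"dx":0,"dy":0,"dz":0,"wx":0,"wy":0,"wz":0,"grip":-0.6}
    - {"dx":0,"dy":0,"dz":0.01,"wx":0,"wy":0,"wz":0,"grip":-0.6}
    - {"dx":0,"dy":0,"dz":0.02,"wx":0,"wy":0,"wz":0,"grip":-0.6}
    - {"dx":0,"dy":0,"dz":0.03,"wx":0,"wy":0,"wz":0,"grip":-0.6}
    - {"dx":0,"dy":0,"dz":0.03,"wx":0,"wy":0,"wz":0,"grip":-0.6}
    - {"dx":0,"dy":0,"dz":0.02,"wx":0,"wy":0,"wz":0,"grip":-0.6}
    - {"dx":0,"dy":0,"dz":0,"wx":0,"wy":0,"wz":0,"grip":-0.6}

```text
time_s: 23.83
tcp_pos: [0.4542, -0.115, 0.1392]
tool_rot: [0.269, -0.653, 0.655, -0.27]
wrist_force: [0.9, -1.0, 0.1]
gripper_width: 0.0684
```

```bash
python3 - <<'E'
from h import *
go(.5945,.0955,.11,54.5)
snap("w16",.4545,-.1145,[.011,.077,.104],n=266)
E
```

```text
t 23.8333 pos [ 0.4542 -0.115   0.1392] w 0.0684 F [ 0.9 -1.   0.1] shift [ 0.1754  0.2631 -0.0365] turn [0.0003 0.0004 0.0268] deg [0.12 0.15 9.64] j [ 0.18  0.06 -0.51  0.   -1.    0.6 ]
[ 0.4542 -0.115   0.1392] 23.8333 [ 0.9 -1.   0.1] 0.06840462834710691
```

View pics/w16r.png

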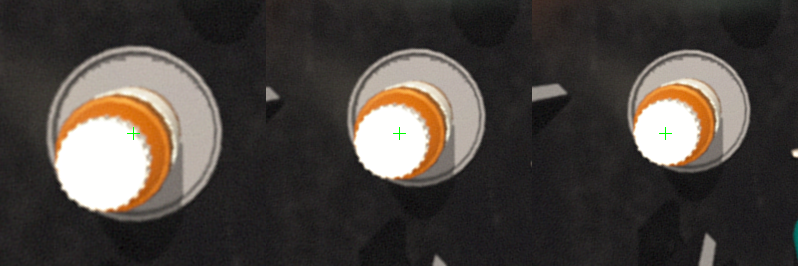

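Round jar is centred in the round tray. Back to the square jar on the mat.

Request:
apply_moves:
  plan:
    - {"dx":0.008,"dy":0.012,"dz":0,"wx":0,"wy":0,"wz":0.006,"grip":-0.6}
    - {"dx":0.016,"dy":0.024,"dz":0,"wx":0,"wy":0,"wz":0.006,"grip":-0.6}
    - {"dx":0.02,"dy":0.03,"dz":0,"wx":0,"wy":0,"wz":0.006,"grip":-0.6}
    - {"dx":0.02,"dy":0.03,"dz":0,"wx":0,"wy":0,"wz":0.006,"grip":-0.6}
    - {"dx":0.02,"dy":0.03,"dz":0,"wx":0,"wy":0,"wz":0,"grip":-0.6}
    - {"dx":0.02,"dy":0.03,"dz":0,"wx":0,"wy":0,"wz":0,"grip":-0.6}
    - {"dx":0.02,"dy":0.03,"dz":0,"wx":0,"wy":0,"wz":0,"grip":-0.6}
    - {"dx":0.02,"dy":0.03,"dz":0,"wx":0,"wy":0,"wz":0,"grip":-0.6}
    - {"dx":0.018,"dy":0.028,"dz":0,"wx":0,"wy":0,"wz":0,"grip":-0.6}
    - {"dx":0.011,"dy":0.017,"dz":0,"wx":0,"wy":0,"wz":0,"grip":-0.6}
    - {"dx":0.003,"dy":0.004,"dz":0,"wx":0,"wy":0,"wz":0,"grip":-0.6}
    - {"dx":0,"dy":0,"dz":0,"wx":0,"wy":0,"wz":0,"grip":-0.6}
    - {"dx":0,"dy":0,"dz":0,"wx":0,"wy":0,"wz":0,"grip":-0.6}

```text
time_s: 24.97
tcp_pos: [0.5952, 0.1127, 0.1273]
tool_rot: [0.33, -0.628, 0.628, -0.321]
wrist_force: [0.5, -1.0, -0.0]
gripper_width: 0.0687
```

```bash
python3 - <<'E'
from h import *
go(.5945,.0955,.11,54.5)
snap("w17",.5945,.0955,[.004,.067,.094],n=266)
E
```

```text
t 24.9667 pos [0.5952 0.1127 0.1273] w 0.0687 F [ 0.5 -1.  -0. ] shift [-0.0009 -0.0215 -0.0217] turn [ 0.001  -0.0019 -0.0008] deg [ 0.36 -0.67 -0.31] j [ 0.51  0.3  -0.22 -0.   -1.06  0.45]
[0.5952 0.1127 0.1273] 24.9667 [ 0.5 -1.  -0. ] 0.06866824193831746
```

View pics/w17r.png

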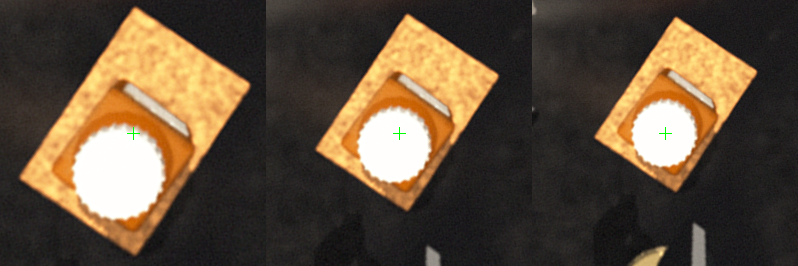

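Request:
apply_moves:
  plan:
    - {"dx":0,"dy":-0.013,"dz":-0.004,"wx":0.001,"wy":-0.0019,"wz":-0.0008,"grip":-0.6}
    - {"dx":-0.001,"dy":-0.007,"dz":-0.015,"wx":0,"wy":0,"wz":0,"grip":-0.6}
    - {"dx":-0.001,"dy":-0.001,"dz":-0.02,"wx":0,"wy":0,"wz":0,"grip":-0.6}
    - {"dx":-0.001,"dy":0,"dz":-0.02,"wx":0,"wy":0,"wz":0,"grip":-0.6}
    - {"dx":0,"dy":0,"dz":-0.015,"wx":0,"wy":0,"wz":0,"grip":-0.6}
    - {"dx":0,"dy":0,"dz":0,"wx":0,"wy":0,"wz":0,"grip":-0.6}
    - {"dx":0,"dy":0,"dz":0,"wx":0,"wy":0,"wz":0,"grip":-0.6}

```text
time_s: 25.6
tcp_pos: [0.589, 0.0887, 0.068]
tool_rot: [-0.322, 0.629, -0.629, 0.323]
wrist_force: [0.4, -0.4, -0.1]
gripper_width: 0.0683
```

```bash
python3 - <<'E'
from h import *
go(.5945,.096,.033,54.5)
E
```

```text
t 25.6 pos [0.589  0.0887 0.068 ] w 0.0683 F [ 0.4 -0.4 -0.1] shift [ 0.0069  0.0091 -0.0437] turn [-0.0002  0.0003  0.0006] deg [-0.06  0.12  0.22] j [ 0.48  0.34 -0.33  0.   -0.9   0.47]
```

Request:
apply_moves:
  plan:
    - {"dx":0.006,"dy":0.008,"dz":0,"wx":0,"wy":0,"wz":0,"grip":-0.6}
    - {"dx":0,"dy":0,"dz":-0.006,"wx":0,"wy":0,"wz":0,"grip":-0.6}
    - {"dx":0,"dy":0,"dz":-0.01,"wx":0,"wy":0,"wz":0,"grip":-0.6}
    - {"dx":0,"dy":0,"dz":-0.01,"wx":0,"wy":0,"wz":0,"grip":-0.6}
    - {"dx":0,"dy":0,"dz":-0.008,"wx":0,"wy":0,"wz":0,"grip":-0.6}
    - {"dx":0,"dy":0,"dz":0,"wx":0,"wy":0,"wz":0,"grip":-0.6}
    - {"dx":0,"dy":0,"dz":0,"wx":0,"wy":0,"wz":0,"grip":-0.6}

```text
time_s: 26.18
tcp_pos: [0.5955, 0.0956, 0.0413]
tool_rot: [0.32, -0.629, 0.629, -0.325]
wrist_force: [0.4, -0.0, 0.1]
gripper_width: 0.0683
```

```bash
python3 - <<'E'
from h import *
go(.5945,.096,.033,54.5)
E
```

```text
t 26.1833 pos [0.5955 0.0956 0.0413] w 0.0683 F [ 0.4 -0.   0.1] shift [-0.0013  0.0005 -0.0103] turn [-0.0004  0.001   0.0006] deg [-0.16  0.35  0.23] j [ 0.48  0.37 -0.34  0.   -0.85  0.46]
```

Request:
apply_moves:
  plan:
    - {"dx":-0.0015,"dy":0.0005,"dz":-0.0075,"wx":0,"wy":0.001,"wz":0.0005,"grip":-0.6}
    - {"dx":0,"dy":0,"dz":-0.0025,"wx":0,"wy":0,"wz":0,"grip":-0.6}
    - {"dx":0,"dy":0,"dz":0,"wx":0,"wy":0,"wz":0,"grip":-0.2}
    - {"dx":0,"dy":0,"dz":0,"wx":0,"wy":0,"wz":0,"grip":0.1}
    - {"dx":0,"dy":0,"dz":0,"wx":0,"wy":0,"wz":0,"grip":1}
    - {"dx":0,"dy":0,"dz":0,"wx":0,"wy":0,"wz":0,"grip":1}
    - {"dx":0,"dy":0,"dz":0,"wx":0,"wy":0,"wz":0,"grip":1}
    - {"dx":0,"dy":0,"dz":0,"wx":0,"wy":0,"wz":0,"grip":1}
    - {"dx":0,"dy":0,"dz":0,"wx":0,"wy":0,"wz":0,"grip":1}
  force: 60

```text
time_s: 26.93
tcp_pos: [0.594, 0.096, 0.0328]
tool_rot: [-0.324, 0.63, -0.628, 0.324]
wrist_force: [-0.3, 0.0, -0.6]
gripper_width: 0.0363
```

```bash
python3 - <<'E'
from h import *
go(.5945,.096,.033,54.5)
E
```

```text
t 26.9333 pos [0.594  0.096  0.0328] w 0.0363 F [-0.3  0.  -0.6] shift [0.0006 0.0001 0.0003] turn [-0.0004 -0.0002  0.    ] deg [-0.14 -0.07  0.02] j [ 0.48  0.39 -0.35 -0.   -0.84  0.47]
```

Request:
apply_moves:
  plan:
    - {"dx":0,"dy":0,"dz":0.01,"wx":0,"wy":0,"wz":0,"grip":1}
    - {"dx":0,"dy":0,"dz":0.02,"wx":0,"wy":0,"wz":0,"grip":1}
    - {"dx":0,"dy":0,"dz":0.03,"wx":0,"wy":0,"wz":0,"grip":1}
    - {"dx":0,"dy":0,"dz":0.035,"wx":0,"wy":0,"wz":0,"grip":1}
    - {"dx":0,"dy":0,"dz":0.035,"wx":0,"wy":0,"wz":0,"grip":1}
    - {"dx":0,"dy":0,"dz":0.035,"wx":0,"wy":0,"wz":0,"grip":1}
    - {"dx":0,"dy":0,"dz":0.02,"wx":0,"wy":0,"wz":0,"grip":1}
    - {"dx":0,"dy":0,"dz":0.01,"wx":0,"wy":0,"wz":0,"grip":1}
    - {"dx":0,"dy":0,"dz":0,"wx":0,"wy":0,"wz":0,"grip":1}

```text
time_s: 27.68
tcp_pos: [0.5907, 0.0942, 0.1983]
tool_rot: [-0.325, 0.63, -0.628, 0.322]
wrist_force: [0.4, -0.7, -2.5]
gripper_width: 0.0367
```

```bash
python3 - <<'E'
from h import *
go(.5616,-.3042,.18,57.5)
E
```

```text
t 27.6833 pos [0.5907 0.0942 0.1983] w 0.0367 F [ 0.4 -0.7 -2.5] shift [-0.0363 -0.498  -0.0229] turn [-0.0001 -0.0007  0.0085] deg [-0.04 -0.25  3.05] j [ 0.48  0.23 -0.15 -0.   -1.19  0.47]
```

Request:
apply_moves:
  plan:
    - {"dx":-0.001,"dy":-0.01,"dz":0,"wx":0,"wy":0,"wz":0,"grip":1}
    - {"dx":-0.001,"dy":-0.02,"dz":0,"wx":0,"wy":0,"wz":0.002,"grip":1}
    - {"dx":-0.0025,"dy":-0.03,"dz":0,"wx":0,"wy":0,"wz":0.002,"grip":1}
    - {"dx":-0.0025,"dy":-0.03,"dz":0,"wx":0,"wy":0,"wz":0.002,"grip":1}
    - {"dx":-0.0025,"dy":-0.03,"dz":0,"wx":0,"wy":0,"wz":0.002,"grip":1}
    - {"dx":-0.0025,"dy":-0.03,"dz":0,"wx":0,"wy":0,"wz":0,"grip":1}
    - {"dx":-0.0025,"dy":-0.03,"dz":0,"wx":0,"wy":0,"wz":0,"grip":1}
    - {"dx":-0.0025,"dy":-0.03,"dz":0,"wx":0,"wy":0,"wz":0,"grip":1}
    - {"dx":-0.0025,"dy":-0.03,"dz":0,"wx":0,"wy":0,"wz":0,"grip":1}
    - {"dx":-0.0025,"dy":-0.03,"dz":0,"wx":0,"wy":0,"wz":0,"grip":1}
    - {"dx":-0.0025,"dy":-0.03,"dz":0,"wx":0,"wy":0,"wz":0,"grip":1}
    - {"dx":-0.0025,"dy":-0.03,"dz":0,"wx":0,"wy":0,"wz":0,"grip":1}
    - {"dx":-0.0025,"dy":-0.03,"dz":0,"wx":0,"wy":0,"wz":0,"grip":1}
    - {"dx":-0.0025,"dy":-0.03,"dz":0,"wx":0,"wy":0,"wz":0,"grip":1}
    - {"dx":-0.0025,"dy":-0.03,"dz":0,"wx":0,"wy":0,"wz":0,"grip":1}
    - {"dx":-0.002,"dy":-0.02,"dz":0,"wx":0,"wy":0,"wz":0,"grip":1}
    - {"dx":0,"dy":-0.01,"dz":0,"wx":0,"wy":0,"wz":0,"grip":1}
    - {"dx":0,"dy":0,"dz":0,"wx":0,"wy":0,"wz":0,"grip":1}
    - {"dx":0,"dy":0,"dz":0,"wx":0,"wy":0,"wz":0,"grip":1}

```text
time_s: 29.27
tcp_pos: [0.5369, -0.2877, 0.1662]
tool_rot: [-0.354, 0.631, -0.61, 0.324]
wrist_force: [0.6, 0.3, -1.8]
gripper_width: 0.0364
```

```bash
python3 - <<'E'
from h import *
go(.5616,-.3042,.11,57.5)
E
```

```text
t 29.2667 pos [ 0.5369 -0.2877  0.1662] w 0.0364 F [ 0.6  0.3 -1.8] shift [ 0.0309 -0.0207 -0.0702] turn [-0.0009 -0.0083  0.0004] deg [-0.31 -2.98  0.14] j [-0.17  0.3  -0.13  0.   -1.19  1.17]
```

Request:
apply_moves:
  plan:
    - {"dx":0.012,"dy":-0.009,"dz":0,"wx":-0.0005,"wy":-0.0045,"wz":0,"grip":1}
    - {"dx":0.012,"dy":-0.008,"dz":0,"wx":-0.0004,"wy":-0.0038,"wz":0,"grip":1}
    - {"dx":0.005,"dy":-0.003,"dz":-0.005,"wx":0,"wy":0,"wz":0,"grip":1}
    - {"dx":0,"dy":0,"dz":-0.015,"wx":0,"wy":0,"wz":0,"grip":1}
    - {"dx":0,"dy":0,"dz":-0.015,"wx":0,"wy":0,"wz":0,"grip":1}
    - {"dx":0,"dy":0,"dz":-0.015,"wx":0,"wy":0,"wz":0,"grip":1}
    - {"dx":0,"dy":0,"dz":-0.01,"wx":0,"wy":0,"wz":0,"grip":1}
    - {"dx":0,"dy":0,"dz":0,"wx":0,"wy":0,"wz":0,"grip":1}
    - {"dx":0,"dy":0,"dz":0,"wx":0,"wy":0,"wz":0,"grip":1}

```text
time_s: 30.02
tcp_pos: [0.5619, -0.299, 0.113]
tool_rot: [-0.341, 0.62, -0.619, 0.341]
wrist_force: [1.5, 0.3, -1.4]
gripper_width: 0.0364
```

```bash
python3 - <<'E'
from h import *
go(.5616,-.3042,.033,57.5)
snap("w18",.5616,-.3042,[.011,.077,.104],n=266)
E
```

```text
t 30.0167 pos [ 0.5619 -0.299   0.113 ] w 0.0364 F [ 1.5  0.3 -1.4] shift [-0.0004 -0.0065 -0.1   ] turn [-0.0003 -0.0003 -0.0004] deg [-0.09 -0.09 -0.15] j [-0.18  0.36 -0.18 -0.   -1.04  1.19]
[ 0.5619 -0.299   0.113 ] 30.0167 [ 1.5  0.3 -1.4] 0.0363769431336415
```

View pics/w18.png

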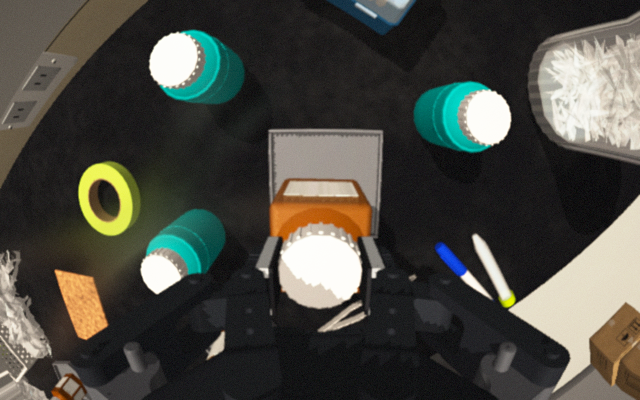

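Request:
apply_moves:
  plan:
    - {"dx":0,"dy":-0.005,"dz":-0.01,"wx":0,"wy":0,"wz":0,"grip":1}
    - {"dx":0,"dy":-0.001,"dz":-0.014,"wx":0,"wy":0,"wz":0,"grip":1}
    - {"dx":-0.001,"dy":-0.001,"dz":-0.014,"wx":0,"wy":0,"wz":0,"grip":1}
    - {"dx":-0.001,"dy":0,"dz":-0.014,"wx":0,"wy":0,"wz":0,"grip":1}
    - {"dx":-0.001,"dy":0,"dz":-0.01,"wx":0,"wy":0,"wz":0,"grip":1}
    - {"dx":0,"dy":0,"dz":0,"wx":0,"wy":0,"wz":0,"grip":1}
    - {"dx":0,"dy":0,"dz":0,"wx":0,"wy":0,"wz":0,"grip":1}

```text
time_s: 30.65
tcp_pos: [0.5599, -0.3055, 0.0596]
tool_rot: [-0.341, 0.62, -0.619, 0.341]
wrist_force: [0.8, -0.7, -0.7]
gripper_width: 0.0366
```

```bash
python3 - <<'E'
from h import *
go(.5616,-.3042,.033,57.5)
E
```

```text
t 30.65 pos [ 0.5599 -0.3055  0.0596] w 0.0366 F [ 0.8 -0.7 -0.7] shift [ 0.0021  0.0016 -0.0333] turn [-0.0002  0.0001 -0.0004] deg [-0.06  0.03 -0.15] j [-0.19  0.41 -0.24 -0.   -0.93  1.2 ]
```

Request:
apply_moves:
  plan:
    - {"dx":0.002,"dy":0.001,"dz":-0.008,"wx":0,"wy":0,"wz":0,"grip":1}
    - {"dx":0,"dy":0,"dz":-0.01,"wx":0,"wy":0,"wz":0,"grip":1}
    - {"dx":0,"dy":0,"dz":-0.008,"wx":0,"wy":0,"wz":0,"grip":1}
    - {"dx":0,"dy":0,"dz":0,"wx":0,"wy":0,"wz":0,"grip":1}
    - {"dx":0,"dy":0,"dz":0,"wx":0,"wy":0,"wz":0,"grip":1}

```text
time_s: 31.07
tcp_pos: [0.5624, -0.3049, 0.0373]
tool_rot: [0.34, -0.619, 0.62, -0.342]
wrist_force: [-0.5, 0.0, -1.0]
gripper_width: 0.0363
```

```bash
python3 - <<'E'
from h import *
go(.5616,-.3042,.033,57.5)
E
```

```text
t 31.0667 pos [ 0.5624 -0.3049  0.0373] w 0.0363 F [-0.5  0.  -1. ] shift [-0.0009  0.0009 -0.0054] turn [-0.0001  0.0003 -0.0004] deg [-0.03  0.11 -0.15] j [-0.19  0.43 -0.26 -0.   -0.88  1.2 ]
```

Request:
apply_moves:
  plan:
    - {"dx":-0.001,"dy":0.0008,"dz":-0.004,"wx":0,"wy":0,"wz":0,"grip":1}
    - {"dx":0,"dy":0,"dz":-0.0022,"wx":0,"wy":0,"wz":0,"grip":1}

```text
time_s: 31.23
tcp_pos: [0.5621, -0.3044, 0.0326]
tool_rot: [0.34, -0.619, 0.62, -0.342]
wrist_force: [0.2, -0.0, 4.8]
gripper_width: 0.0364
```

Contact (4.8 N). Releasing, rising, and backing away.

Request:
apply_moves:
  plan:
    - {"dx":0,"dy":0,"dz":0,"wx":0,"wy":0,"wz":0,"grip":1}
    - {"dx":0,"dy":0,"dz":0,"wx":0,"wy":0,"wz":0,"grip":-0.1}
    - {"dx":0,"dy":0,"dz":0,"wx":0,"wy":0,"wz":0,"grip":-0.3}
    - {"dx":0,"dy":0,"dz":0,"wx":0,"wy":0,"wz":0,"grip":-0.6}
    - {"dx":0,"dy":0,"dz":0,"wx":0,"wy":0,"wz":0,"grip":-0.6}
    - {"dx":0,"dy":0,"dz":0,"wx":0,"wy":0,"wz":0,"grip":-0.6}
    - {"dx":0,"dy":0,"dz":0.01,"wx":0,"wy":0,"wz":0,"grip":-0.6}
    - {"dx":0,"dy":0,"dz":0.02,"wx":0,"wy":0,"wz":0,"grip":-0.6}
    - {"dx":0,"dy":0,"dz":0.03,"wx":0,"wy":0,"wz":0,"grip":-0.6}
    - {"dx":0,"dy":0,"dz":0.04,"wx":0,"wy":0,"wz":0,"grip":-0.6}
    - {"dx":0,"dy":0,"dz":0.04,"wx":0,"wy":0,"wz":0,"grip":-0.6}
    - {"dx":0,"dy":0,"dz":0.03,"wx":0,"wy":0,"wz":0,"grip":-0.6}
    - {"dx":0,"dy":0,"dz":0.02,"wx":0,"wy":0,"wz":0,"grip":-0.6}
    - {"dx":0,"dy":0,"dz":0,"wx":0,"wy":0,"wz":0,"grip":-0.6}
    - {"dx":0,"dy":0,"dz":0,"wx":0,"wy":0,"wz":0,"grip":-0.6}

```text
time_s: 32.48
tcp_pos: [0.5608, -0.3048, 0.198]
tool_rot: [0.34, -0.618, 0.621, -0.343]
wrist_force: [0.1, 0.5, -0.1]
gripper_width: 0.0681
```

```bash
python3 - <<'E'
from h import *
go(.5616,-.3042,.2,57.5)
snap("w19",.5616,-.3042,[.011,.067,.094],n=266)
cv2.imwrite("pics/top1.png",env.camera("top")[:,:,::-1]);cv2.imwrite("pics/side1.png",env.camera("side")[:,:,::-1])
for n in ["petri_dish","tape","forceps","cork_mat"]:
    for c in ("top","side"): print(n,c,[(np.round(d["centre"],3).tolist(),round(d["confidence"],2)) for d in env.recognise(c,n)])
E
```

```text
t 32.4833 pos [ 0.5608 -0.3048  0.198 ] w 0.0681 F [ 0.1  0.5 -0.1] shift [0.0011 0.0007 0.0025] turn [ 0.0003  0.0009 -0.0005] deg [ 0.11  0.32 -0.19] j [-0.19  0.29 -0.07  0.   -1.2   1.2 ]
[ 0.5608 -0.3048  0.198 ] 32.4833 [ 0.1  0.5 -0.1] 0.06813987773598333
petri_dish top [([0.426, 0.101, 0.002], 0.6)]
petri_dish side [([0.424, 0.097, 0.008], 0.83), ([0.692, -0.104, 0.019], 0.67)]
tape top [([0.686, -0.058, 0.019], 0.65)]
tape side [([0.689, -0.107, 0.019], 0.79)]
forceps top []
forceps side [([0.418, -0.269, 0.01], 0.43)]
cork_mat top [([0.59, 0.092, 0.006], 0.57)]
cork_mat side [([0.597, 0.089, 0.007], 0.77), ([0.69, -0.106, 0.021], 0.65), ([0.482, 0.286, 0.006], 0.16)]
```

View pics/w19r.png

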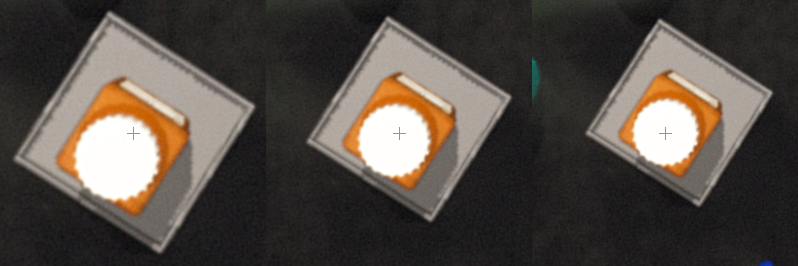

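View pics/top1.png

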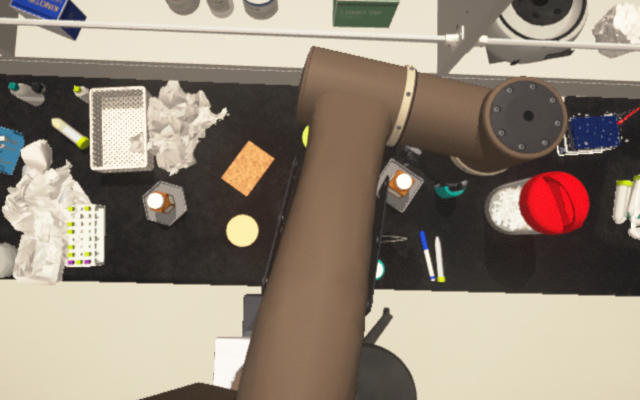

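View pics/side1.png

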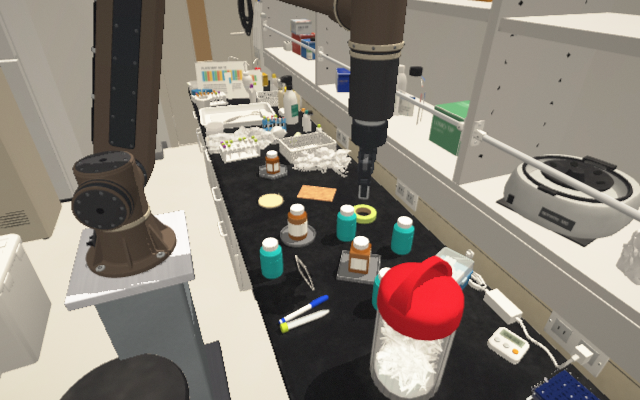

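All three jars stand in their own trays, the mat is clear, and the bystander objects haven't moved. The tape's top-view reading is skewed because the arm hides part of it. Handing in.

```bash
python3 -c "
from cell import env
s=env.state();print(s['time_s'],s['wrist_force']);print(env.close_job())"
```

```text
33.0333 [ 0.14079199 -0.48316343  1.47868   ]
the job is handed in; nothing more can be done
None
```

The three jars are back in their own trays, upright, and the cork mat is clear. I handed the job in at 33 s. I parked the square jar on the mat, moved the hex jar to the hex tray and the brown round jar to the round tray, then moved the square jar from the mat to the square tray.

**Last checks:**
- The wrist view after each release put every jar within about 2 mm of its tray's middle.
- The gripper is open, with its fingers well above the last jar.
- In the last side view and its recognised positions, the petri dish, tape and forceps are where they started. I did not touch the turquoise look-alikes.

**What disagreed:**
- **Grip height:** the fingertips sat about 35–40 mm higher than the stated tool point, so I gripped the jars by their caps instead of the glass. The caps held on every lift.
- **Hex jar contact:** the force reading did not show clear contact at first. I lowered it slightly until it read about 14 N, then released.
- **Final top view:** the arm covered the round tray and most of the tape, so the tape's position from that view read about 3 cm off. The top camera never found the forceps, so their check rests on the side view alone.

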